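# Nip a bearing block in the machine vise

### The job

Pick up the aluminium bearing block, set it down flat on the parallels between the jaws of the machine vise with its long side along the jaws, and let go. Then take the crank by its red loose sleeve and, keeping hold of the sleeve while you wind, close the vise clockwise until the block is firmly nipped between both jaws - the handle must get clearly harder to push, about half as hard again as it runs free - but do not overtighten, the aluminium marks. Let go and leave it so, with the gauge case, oil bottle and wrench undisturbed.

Things in the scene. Friction and masses are not known exactly. Their poses are not given: they have to be found in the camera images.
- part_center (a point): Loose aluminium bearing block, 0.17 to 0.31 kg; the point is its centre, half-way up (29.5 mm above its underside). A foot 60 (its x) x 40 (its y) x 25 mm high, and centred on it an upright boss 32 (x) x 26 (y) x 34 mm high; 59 mm high in all. z is up. Lift it by the boss, above the foot. It starts on a 12 mm wooden board on the bench.
- part: The same block, origin in the middle of its underside, axes as for part_center.
- vise_seat (a point): Point in the vise on top of its two parallels, mid-width of the jaws, 20 mm in front of the fixed jaw's face: there the middle of the block's underside lies once the block is pressed against that jaw. x runs along the jaws, +y is the closing direction (towards the fixed jaw), z up. It is 167 mm above the bench. Jaws: 100 mm wide in x, tops 20 mm above this point.
- vise: Iron machine vise bolted on a green raising block with a foot 150 (x) x 210 (y) mm; fixed. Origin on the bench, 167 mm below and 36 (give or take 2) mm towards -y of vise_seat; same axes. Two parallels, bars along x, 90 x 6 mm, at y = 22 and 47 mm, stand 15 mm above the vise bed and carry the block anywhere between the jaws: the moving jaw pushes it home against the fixed one.
- jaw: Moving jaw of the vise, 100 (x) x 45 (y) x 35 mm high; origin in the middle of the lower edge of its clamping face, 15 mm below the level of vise_seat; it clamps towards +y. The gap to the fixed jaw starts 50 to 62 mm wide, so 10 to 22 mm wider than the block.
- crank_axis (a point): Point on the screw's axis in the outer face of the crank arm, 180 mm towards -y of the vise's origin and 128 mm above the bench. Axes as the vise's: the screw's axis is y, level; the crank turns in the upright x-z plane. Beyond this face (towards -y) only the spindle and its sleeve stand out.
- sleeve_center (a point): Middle of the red grip sleeve of the crank: a cylinder 26 mm in diameter, 104 mm long, level and parallel to the screw's axis, spinning freely on the crank's spindle. It circles at 72 mm from the axis, 55 mm towards -y of crank_axis. Its own x and z turn with it.
- sleeve: The same sleeve, origin at sleeve_center.
- crank (a joint): Crank angle, rad; 0: sleeve straight above the axis; sleeve = axis + 72 mm x (sin on x, cos on z). Grows as the vise closes (clockwise seen from the crank's end), 10 mm a turn. Starts at 0.3 to 5.5. Running free it takes some 12 N along the circle; with the block pinched that climbs by about 19 N per rad. Firmly nipped: 3.5 to 9.5 N above free (150 to 450 N at the jaw). Let go, the screw holds.
- gauge_case: Bystander: brown wooden gauge case with brass latches, 70 x 220 x 45 mm. Leave it alone.
- oiler: Bystander: yellow oil bottle with a red cap, 48 mm in diameter, 120 mm high. Leave it alone.
- wrench: Bystander: steel wrench. Leave it alone.
Not all that is in view belongs to the job. There is more than one size of the part; the job needs the middle-sized.

How it is judged:
On the way, in this order (a step that is already met when the one before it is completed fails the run):
1. the block stands flat on the parallels between the jaws, let go, not yet pinched (z of part in the frame of vise_seat between -0.003 and 0.003 m and x of part in the frame of vise_seat between -0.02 and 0.02 m and y of part in the frame of vise_seat between -0.024 and 0.004 m and angle between part's own z axis and vertical below 0.06 rad and contact force between the fingers and part below 0.5 N and contact force between jaw and part below 60 N), for 0.2 s.
2. the crank has been wound until the moving jaw nips the block with 150 to 450 N (contact force between jaw and part between 150 and 450 N), for 0.3 s.
At the end, for the whole second after the job is handed in: The block stands flat on the parallels (within 3 mm of their height, within 20 mm of the middle of the jaws, upright within 0.06 rad, square to the jaws within 0.05 rad), nipped by the moving jaw with 150 to 450 N; block and crank are at rest (all of step 2 and z of part in the frame of vise_seat between -0.003 and 0.003 m and x of part in the frame of vise_seat between -0.02 and 0.02 m and angle between the x axis of part and the x axis of vise_seat, either way round below 0.05 rad and angle between part's own z axis and vertical below 0.06 rad and linear speed of part below 0.01 m/s and velocity of joint crank between -0.1 and 0.1 rad/s); the robot touches nothing.
It fails at once if overtightened: the jaw presses on the block with more than 520 N (contact force between jaw and part above 520 N).
It fails at once if the crank turns while its sleeve is not in the fingers ((velocity of joint crank above 0.5 rad/s or velocity of joint crank below -0.5 rad/s) and contact force between the fingers and sleeve below 0.5 N).
It fails at once if the block is dropped or thrown instead of set down (linear speed of part above 0.5 m/s and contact force between the fingers and part below 0.1 N).
It fails at once if a bystander is moved by more than 30 mm (distance of any of gauge_case, oiler, wrench from where it was at the start of the episode above 0.03 m).
It also fails if it takes over 69 s, if anything falls off the work surface, if the arm or the gripper's body presses on something with over 40 N, if the wrist force passes 120 N, or if a joint passes its speed limit or range.

### The arm

A 7-joint arm with a two-finger parallel gripper is mounted at the origin on the work surface. World frame = base frame: x ahead of the robot, y to its left, z up, the work surface at z = 0. Lengths are in m, angles in rad, forces in N, time in s.
With the tool pointing down it reaches from about 0.4 to 0.85 m from the base axis. Payload 4.5 kg.
Tool frame: the origin (TCP) lies between the finger pads; the fingertips stand 19 mm ahead of it and the grasp point (between the pads) is the TCP (r.nose_length is the distance from the TCP to the fingertips, in m); z points along the fingers, x is the direction in which the jaws open and shut, and the axes are right-handed (so a half turn about z gives the same grasp; the last joint's range is limited). The gripper opens to 88 mm and grips with 3 to 60 N. Pads are 18 mm wide; open, the fingers measure 123 mm over their backs; the gripper's body (75 mm by 187 mm) begins 45 mm behind the grasp point.
Start: joints at [-1.168, 0.689, -0.195, 1.565, 0.157, 0.902, -0.215], TCP at [0.225, 0.583, 0.258] pointing down, gripper open.
Joint ranges: [-3.01, 3.01], [-0.46, 2.08], [-1.47, 1.51], [0.13, 2.56], [-1, 4.14], [0.04, 2.09], [-2.66, 2.66]. Speed limits (rad/s): [2.57, 2.57, 3.14, 3.14, 3.14, 3.14, 3.14].

### API

Orientations are given as a unit quaternion [x, y, z, w].
In Python, from plant import get_state, vision, r gives the robot as it stands.
- The arm moves only by the tool play_rows, never from a script. Its argument "deltas" is a list that holds one entry, the list of rows, each a list of 7 numbers: the gripper command: -1 is fully open, 1 is shut, values between are in proportion, then the shift along the tool's x, y, z normalised to -1 to 1, where 1 is 300 mm, then the turn, a rotation vector about the tool's x, y, z normalised to -1 to 1, where 1 is pi rad. A call has 1 to 5 rows; each row is the pose to reach, as a shift and turn from the pose measured when the call began, along the tool's axes at that moment, turning the shorter way round; what a row does not reach only later rows make up. A row lasts 1/8 s, in which the tool goes at most 62.5 mm and 10.7 degrees, less where a joint would pass 70% of its speed; a pose out of reach is approached as far as the arm can. A call with a number of a shift or a turn outside -1 to 1 is refused whole. A call with a gripper value outside its range is refused whole. The fingers move at their own pace and stop on an object; "force" is the grip in N (left out, the last holds). Time passes only in rows, so rows that repeat a pose let the fingers close. It gives the time, the measured TCP pose, the force and the opening at its end, in the units of the state.
- get_state(): the state, without advancing time (a new reading comes with each control period).
- vision.snapshot(name): name is "side" or "top" or "wrist"; returns the picture (400x640x3 uint8, red, green, blue); there is no depth.
- vision.camera_model(name): a dict with "vfov" (degrees; the focal length in pixels is half the picture's height over the tangent of half this angle, whatever the lens; pixels are square), "cx", "cy" (the principal point, pixels), "k1" (the pictures are not rectified: a ray, as slopes to the right and down, at radius r is drawn at 1 + k1 r^2 times it, then the intrinsics apply), "world_to_cam" (4x4, takes a point from world to camera coordinates). Camera axes: x right, y up, looking along -z (the intrinsics and any distortion apply to the point x, -y, -z); pixel columns grow to the right and rows downward; lengths in m; the calibration is good to about 2 mm. A picture is of the moment at which its call begins: read the wrist's pose just before it. camera_model takes no time and is no camera call; for the wrist camera it gives the pose at the moment of the call.
- r.finish_job(): hands the job in, once; it reports no verdict.
The state is a dict: "clock": time; "q": joint angles; "qd": joint speeds; "joint_torque": joint torques, N m; "tool_pos": TCP position; "eef_rot": TCP orientation; "contact_force": force on the tool from outside, world axes, zero at the start; "moment": the same for the moment, N m; "opening": opening from 0.0 (shut) to 1.0 (fully open).
Only numpy, scipy, OpenCV 4.12 (cv2) and the standard library are available. Lean on these libraries where they do the work, as an engineer would, in place of code of your own. Each camera call takes 0.05 s, during which the arm holds its last target.

## Working session

There is one attempt and no reset: what is moved stays moved. The work goes in short steps, Python scripts to look and compute and a tool call to move; the robot and the scene stay as the last step left them, time stands still between calls to the robot, and variables do not carry over. Pictures are saved under pics/ and viewed, and the job is handed in when it is done.

Besides the shell and the picture viewer there is one more tool, called after "Emit:" in YAML: its name, and indented under it one key for each argument. play_rows: Moves the arm, as the interface text tells. Scaled input: -1 to 1 covers 300 mm each way for a shift and pi rad each way for a turn. Its arguments: {"type":"object","properties":{"deltas":{"type":"array"},"force":{"type":"number"}},"required":["deltas"]}

```bash
ls; mkdir -p pics
python3 - <<'E'
from plant import get_state, vision, r
import cv2
s=get_state();print(s)
for n in ("side","top","wrist"):
    cv2.imwrite(f"pics/{n}0.png",vision.snapshot(n)[:,:,::-1]);m=vision.camera_model(n);print(n,m)
E
```

```text
pics
{'clock': 0.0, 'q': array([-1.16821416,  0.68995176, -0.19451081,  1.56634324,  0.15731587,
        0.90245628, -0.21507182]), 'qd': array([-8.62691960e-04,  1.11024872e-04,  5.34355722e-04,  6.92083404e-05,
       -9.66952634e-04,  3.42219471e-04,  2.01660407e-03]), 'joint_torque': array([ 1.08248862e-04, -5.27571094e+01, -1.26662057e+00, -1.53427362e+01,
       -5.25945006e-02,  6.62770180e-03,  1.82245631e-04]), 'tool_pos': array([0.22513657, 0.58241763, 0.25693022]), 'eef_rot': array([ 8.24732338e-01,  5.65522582e-01, -6.86369681e-04,  5.55485876e-04]), 'contact_force': array([-0.19611836,  0.77509127, -0.67987078]), 'moment': array([ 0.00266575, -0.0186144 ,  0.01733309]), 'opening': 0.9988791874703339}
side {'vfov': 54.241406410809155, 'cx': 329.47614024351293, 'cy': 194.62916303769123, 'k1': -0.0811307995104532, 'world_to_cam': array([[ 0.89243588, -0.45111897, -0.00706268, -0.43872145],
       [ 0.22975325,  0.4409307 ,  0.86763677, -0.29434916],
       [-0.38829325, -0.77593286,  0.49714842, -0.72783717],
       [ 0.        ,  0.        ,  0.        ,  1.        ]])}
top {'vfov': 57.69487162439272, 'cx': 318.7538779072739, 'cy': 191.51982546939826, 'k1': 0.007394307026500821, 'world_to_cam': array([[-0.02711119, -0.99961671, -0.00560565,  0.09550144],
       [ 0.99070655, -0.0276164 ,  0.13318356, -0.56788856],
       [-0.13328732, -0.00194279,  0.99107553, -0.8301565 ],
       [ 0.        ,  0.        ,  0.        ,  1.        ]])}
wrist {'vfov': 61.52201946998382, 'cx': 317.7252146976085, 'cy': 200.87806512466082, 'k1': 0.0046197258914758765, 'world_to_cam': array([[ 3.60566010e-01,  9.32733662e-01, -2.60736896e-04,
        -6.24579113e-01],
       [-8.88200277e-01,  3.43265408e-01, -3.05399946e-01,
         4.03052756e-02],
       [-2.84767308e-01,  1.10348426e-01,  9.52224136e-01,
        -3.88923300e-01],
       [ 0.00000000e+00,  0.00000000e+00,  0.00000000e+00,
         1.00000000e+00]])}
```

View pics/side0.png

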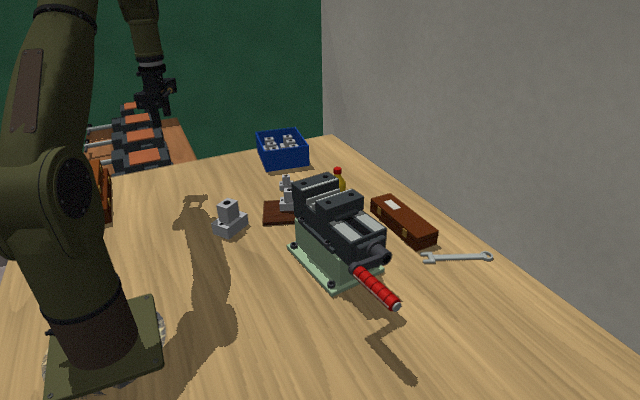

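View pics/top0.png

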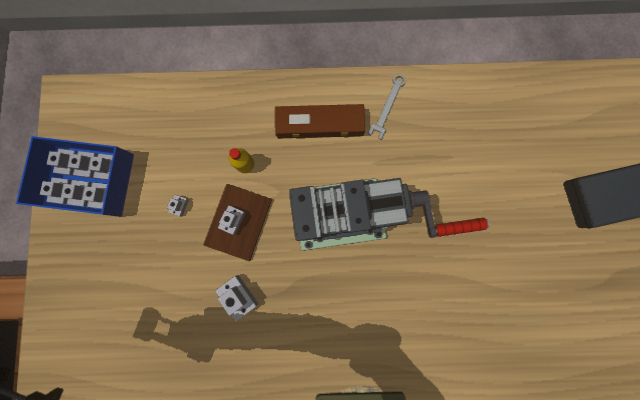

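View pics/wrist0.png

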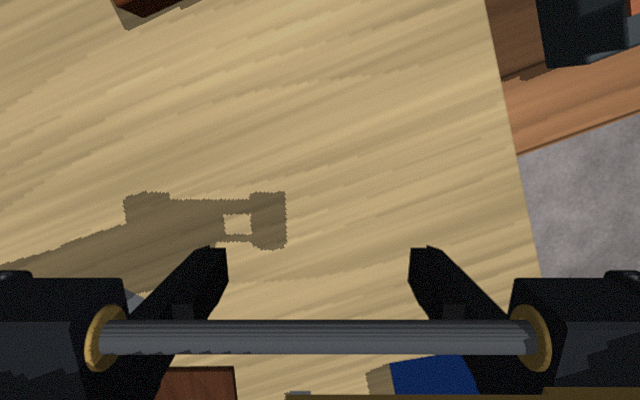

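The top view shows these candidates: a small block at (177,205), a block on the wooden board at (231,220), a big block at (237,297), and the blocks in the blue bin (50-100,160-190). The board block fits the description (middle-sized, on a 12 mm board), so I'll check it in a close crop.

```bash
cat > h.py <<'E'
import numpy as np, cv2, json
from scipy.spatial.transform import Rotation as R
def K(m):
    f=200/np.tan(np.radians(m['vfov']/2)); return f,m['cx'],m['cy'],m['k1']
def proj(m,P):
    P=np.atleast_2d(P); W=np.array(m['world_to_cam']); c=P@W[:3,:3].T+W[:3,3]
    x=c[:,0]/-c[:,2]; y=-c[:,1]/-c[:,2]; f,cx,cy,k=K(m); s=1+k*(x*x+y*y)
    return np.c_[cx+f*x*s, cy+f*y*s]
def ray(m,uv):
    f,cx,cy,k=K(m); d=(np.array(uv,float)-[cx,cy])/f; p=d.copy()
    for _ in range(30): p=d/(1+k*(p@p))
    W=np.array(m['world_to_cam']); Rm=W[:3,:3]; o=-Rm.T@W[:3,3]
    v=Rm.T@np.array([p[0],-p[1],-1]); return o,v/np.linalg.norm(v)
def atz(m,uv,z):
    o,v=ray(m,uv); return o+v*(z-o[2])/v[2]
def tri(obs):
    A=np.zeros((3,3));b=np.zeros(3)
    for m,uv in obs:
        o,v=ray(m,uv);Q=np.eye(3)-np.outer(v,v);A+=Q;b+=Q@o
    return np.linalg.solve(A,b)
def crop(im,x0,y0,x1,y1,s,name):
    c=cv2.resize(im[y0:y1,x0:x1],None,fx=s,fy=s,interpolation=cv2.INTER_CUBIC); 
    if c.shape[2]==3: cv2.imwrite(name,c)
E
python3 - <<'E'
from h import *
t=cv2.imread('pics/top0.png');s=cv2.imread('pics/side0.png')
crop(t,160,170,290,270,6,'pics/t_blk.png')
crop(t,280,160,500,260,3.6,'pics/t_vise.png')
crop(s,250,140,410,320,3.3,'pics/s_vise.png')
E
```

```text
(no output)
```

View pics/t_blk.png

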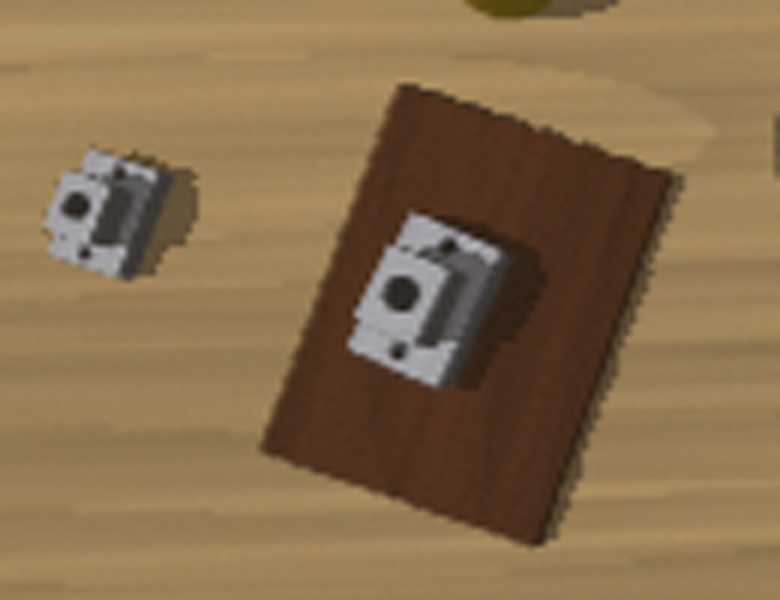

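View pics/t_vise.png

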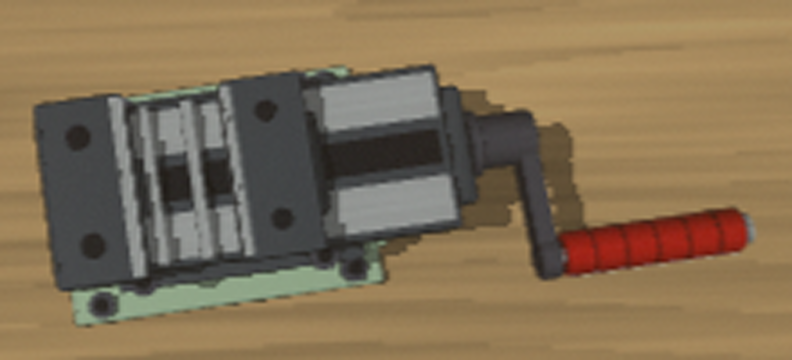

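View pics/s_vise.png

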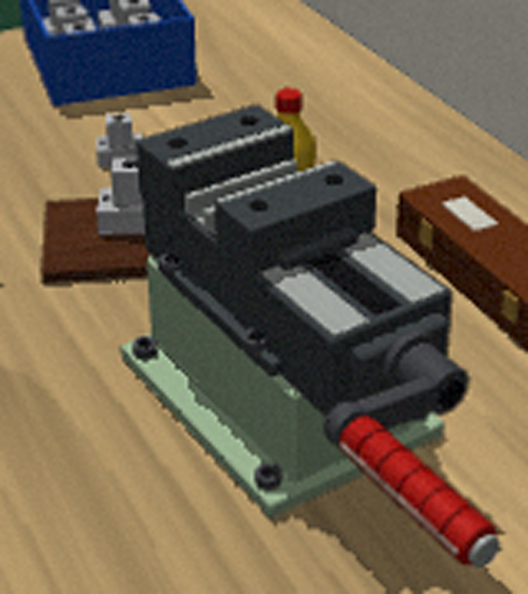

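The board block is clearly bigger than the small one at (177,205) and smaller than the one at (237,297), so it is the middle-sized one. Next I'll get rough positions.

```bash
cat >> h.py <<'E'
def snap(n):
    from plant import vision
    m=vision.camera_model(n); im=vision.snapshot(n)[:,:,::-1].copy(); return m,im
E
python3 - <<'E'
from h import *
from plant import vision
t=vision.camera_model('top');s=vision.camera_model('side')
B=lambda u,v:(160+u/6,170+v/6); V=lambda u,v:(280+u/3.6,160+v/3.6); S=lambda u,v:(250+u/3.3,140+v/3.3)
print('boss top ctr',atz(t,B(402,293),.071))
for c in [(408,212),(510,245),(440,388),(348,347)]: print('foot top',atz(t,B(*c),.037))
for n,a in dict(fj_top_far=(122,95),fj_top_near=(147,275),fj_back_far=(35,104),fj_back_near=(58,290),mj_far=(220,82),mj_near=(246,256)).items(): print(n,atz(t,V(*a),.187))
for n,a,b in [('slv_in',(562,256),(345,430)),('slv_out',(745,230),(478,548)),('fj_near',(147,275),(165,163)),('fj_far',(122,95),(295,128)),('mj_near',(246,256),(219,207))]: print(n,tri([(t,V(*a)),(s,S(*b))]))
E
```

```text
boss top ctr [0.5089182  0.29059741 0.071     ]
foot top [0.54326669 0.29715353 0.037     ]
foot top [0.52899358 0.25659847 0.037     ]
foot top [0.47340216 0.28411716 0.037     ]
foot top [0.49046445 0.32046684 0.037     ]
fj_top_far [0.5608221 0.0889266 0.187    ]
fj_top_near [0.46212343 0.07790814 0.187     ]
fj_back_far [0.55715445 0.13691584 0.187     ]
fj_back_near [0.4553992  0.12616109 0.187     ]
mj_far [0.56655281 0.03474856 0.187     ]
mj_near [0.47087311 0.02405577 0.187     ]
slv_in [ 0.46521242 -0.16099776  0.13799649]
slv_out [ 0.4785684  -0.26818325  0.1374694 ]
fj_near [0.46065129 0.07846806 0.19099362]
fj_far [0.56211354 0.08824583 0.18836447]
mj_near [0.47200675 0.02326673 0.18228368]
```

```bash
cat >> h.py <<'E'
def rel(m,s):
    W=np.array(m['world_to_cam']);o=-W[:3,:3].T@W[:3,3];Rt=R.from_quat(s['eef_rot']).as_matrix()
    return Rt.T@(o-s['tool_pos']), W[:3,:3]@Rt
def move(target,yaw=None,st=None):
    """yaw = world angle of tool x, tool down. prints norm. delta"""
    from plant import get_state
    s=st or get_state(); Rt=R.from_quat(s['eef_rot'])
    d=Rt.inv().apply(np.array(target)-s['tool_pos'])
    if yaw is None: w=np.zeros(3)
    else:
        Rg=R.from_matrix(np.array([[np.cos(yaw),np.sin(yaw),0],[np.sin(yaw),-np.cos(yaw),0],[0,0,-1]]).astype(float))
        w=(Rt.inv()*Rg).as_rotvec()
    print('tcp',s['tool_pos'].round(4),'delta',(d/.3).round(4),(w/np.pi).round(4),'rows',np.linalg.norm(d)/.0625,np.degrees(np.linalg.norm(w))/10.7)
E
python3 - <<'E'
from h import *
from plant import vision,get_state
t=vision.camera_model('top')
print('oiler',atz(t,(235,154),.12))
m=vision.camera_model('wrist');s=get_state();o,Rc=rel(m,s);print(o);print(Rc)
# tool at yaw 64.5deg over block: image pixel of block
import copy
for tgt,yaw,pts in [((.46,.29,.25),1.126,[(.509,.29,.071),(.605,.25,.12)]),((.44,.03,.36),1.686,[(.5115,.083,.187),(.47,-.215,.14),(.56,.08,.187)]),((.51,0,.36),.115,[(.5115,.083,.187),(.47,-.215,.14)])]:
    Rg=np.array([[np.cos(yaw),np.sin(yaw),0],[np.sin(yaw),-np.cos(yaw),0],[0,0,-1]])
    W=np.eye(4);W[:3,:3]=Rc@Rg.T;W[:3,3]=-W[:3,:3]@(np.array(tgt)+Rg@o)
    mm=dict(m);mm['world_to_cam']=W;print(proj(mm,pts)); move(tgt,yaw)
E
```

```text
oiler [0.64757096 0.26137316 0.12      ]
[-3.38618660e-05 -8.03725771e-02 -1.25413395e-01]
[[ 9.99999288e-01  1.73099916e-04 -1.18067965e-03]
 [ 5.25269030e-04 -9.52264135e-01  3.05274861e-01]
 [-1.07147583e-03 -3.05275264e-01 -9.52263548e-01]]
[[339.0175931  227.22870007]
 [345.72211316 350.87241978]]
tcp [0.2252 0.5825 0.2571] delta [-0.6275  1.0816  0.0247] [0.0001 0.0005 0.0242] rows 6.003053135713838 0.40754144816254756
[[362.36921934 260.40345188]
 [ 82.3560704  174.95906979]
 [352.21833531 302.06162166]]
tcp [0.2252 0.5825 0.2571] delta [-1.4604  1.3318 -0.3408] [-1.00e-04  5.00e-04 -1.54e-01] rows 9.627113058015757 2.5912012004326033
[[330.40393369  90.72592224]
 [265.54300671 338.03431326]]
tcp [0.2252 0.5825 0.2571] delta [-1.4696  1.5855 -0.3407] [3.00e-04 4.00e-04 3.46e-01] rows 10.504863795658446 5.821120375648512
```

Emit:
play_rows:
  deltas:
    - [[-1,-0.3,0.5,0.02,0,0,0.024],[-1,-0.58,0.98,0.02,0,0,0.024],[-1,-0.58,0.98,0.02,0,0,0.024],[-1,-0.58,0.98,0.02,0,0,0.024],[-1,-0.58,0.98,0.02,0,0,0.024]]
  force: 30

```text
clock: 0.78
tool_pos: [0.4195, 0.3357, 0.2517]
eef_rot: [0.845, 0.534, -0.001, 0.0]
contact_force: [0.6, 1.0, 0.8]
opening: 1.001
```

Run:
```python
from h import *
from plant import get_state
move((.46,.29,.25),1.126)
```

```text
tcp [0.4195 0.3357 0.2517] delta [-0.0796  0.1875  0.0058] [0.0001 0.0004 0.0003] rows 0.9781708267265578 0.00892522954125319
```

Emit:
play_rows:
  deltas:
    - [[-1,-0.08,0.188,0,0,0,0],[-1,-0.08,0.188,0,0,0,0],[-1,-0.08,0.188,0,0,0,0]]

```text
clock: 1.15
tool_pos: [0.4597, 0.2902, 0.2516]
eef_rot: [0.845, 0.534, -0.001, 0.0]
contact_force: [-0.5, 0.1, -0.4]
opening: 1.0
```

Run:
```python
from h import *
import pickle
m,im=snap('wrist');cv2.imwrite('pics/w1.png',im);pickle.dump(m,open('w1.pkl','wb'))
print(proj(m,[(.509,.29,.071)])); crop(im,240,130,440,280,4,'pics/w1c.png')
```

```text
[[339.16125363 227.15436898]]
```

View pics/w1c.png

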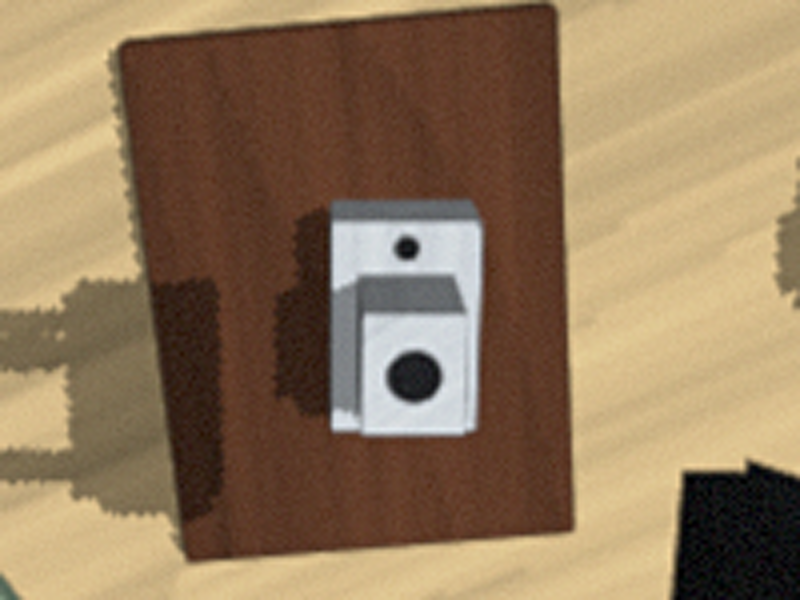

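View pics/w1.png

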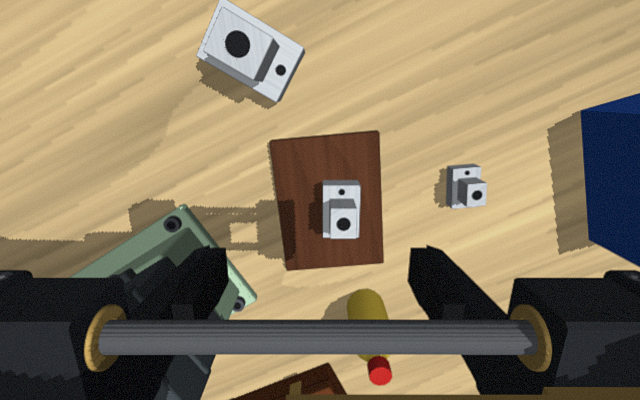

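The crop shows the boss top from (363,312) to (465,436) with its bore at (414,376). The foot sits squarely under it, and the long side runs along the image vertical.

Run:
```python
from h import *
import pickle
from plant import vision
m=pickle.load(open('w1.pkl','rb'));C=lambda u,v:(240+u/4,130+v/4)
p=np.array([atz(m,C(*c),.071) for c in [(362,312),(465,312),(465,436),(361,435)]]);print(p,p.mean(0))
print('bore',atz(m,C(414,376),.071),'top bore',atz(vision.camera_model('top'),(160+402/6,170+293/6),.071))
for a,b in((0,3),(1,2),):
    d=p[a]-p[b];print('x dir',np.arctan2(d[1],d[0]),np.linalg.norm(d))
for a,b in((0,1),(3,2)):
    d=p[b]-p[a];print('y dir',np.arctan2(d[1],d[0]),np.linalg.norm(d))
q=[atz(m,C(*c),.037) for c in [(331,222),(331,431),(482,222)]];d=q[0]-q[1];print('foot',np.arctan2(d[1],d[0]),np.linalg.norm(d),np.linalg.norm(q[2]-q[0]))
```

```text
[[0.48732296 0.29065605 0.071     ]
 [0.49797496 0.31303859 0.071     ]
 [0.52781453 0.30009129 0.071     ]
 [0.51648712 0.27691367 0.071     ]] [0.50739989 0.2951749  0.071     ]
bore [0.50779663 0.29519899 0.071     ] top bore [0.5089182  0.29059741 0.071     ]
x dir 2.70124293683747 0.032239750797458784
x dir 2.7322102742961385 0.032527408534122795
y dir 1.1266082810315556 0.02478796603712914
y dir 1.116211948284775 0.02579752326518617
foot 2.701928505898602 0.05952656051469566 0.039524735825242095
```

Sizes match (32.3 x 25.3 boss, 59.5 x 39.5 foot). Now to the grasp.

Run:
```python
from h import *
move((.508,.2945,.13),1.132)
move((.508,.2945,.06),1.132)
```

```text
tcp [0.459  0.2912 0.2517] delta [0.0802 0.1433 0.4053] [-0.0003  0.0003 -0.001 ] rows 2.099169803249122 0.01766701814308265
tcp [0.459  0.2912 0.2517] delta [0.0804 0.1435 0.6387] [-0.0003  0.0003 -0.001 ] rows 3.1656642178490766 0.01766701814308265
```

Emit:
play_rows:
  deltas:
    - [[-1,0.08,0.143,0.25,0,0,-0.001],[-1,0.08,0.143,0.4,0,0,-0.001],[-1,0.08,0.143,0.53,0,0,-0.001],[-1,0.08,0.143,0.635,0,0,-0.001],[-1,0.08,0.143,0.635,0,0,-0.001]]

```text
clock: 1.82
tool_pos: [0.5049, 0.2958, 0.059]
eef_rot: [0.843, 0.538, -0.003, -0.001]
contact_force: [0.5, -0.3, 0.3]
opening: 0.996
```

Run:
```python
from h import *
move((.508,.2945,.06),1.132)
m,im=snap('wrist');crop(im,160,180,480,400,2.5,'pics/w2c.png')
```

```text
tcp [0.5049 0.2958 0.059 ] delta [ 0.0005  0.0112 -0.0034] [-0.0015  0.0015  0.0012] rows 0.056234455721732295 0.040728653054102434
```

View pics/w2c.png

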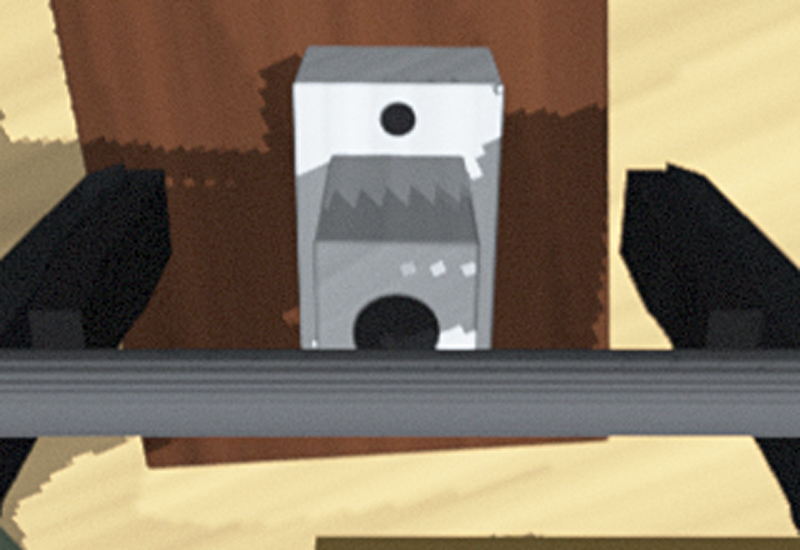

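The boss sits centred between the fingers at (397,290). I'll make a small y correction and close.

Emit:
play_rows:
  deltas:
    - [[-1,0,0.011,-0.003,0,0,0.001],[-1,0,0.011,-0.003,0,0,0.001],[1,0,0.011,-0.003,0,0,0.001],[1,0,0.011,-0.003,0,0,0.001],[1,0,0.011,-0.003,0,0,0.001]]
  force: 30

```text
clock: 2.5
tool_pos: [0.5093, 0.2947, 0.0618]
eef_rot: [0.844, 0.536, -0.001, -0.001]
contact_force: [0.0, -0.1, -0.4]
opening: 0.68
```

Emit:
play_rows:
  deltas:
    - [[1,0,0,0,0,0,0],[1,0,0,0,0,0,0]]

```text
clock: 2.75
tool_pos: [0.5093, 0.2947, 0.0617]
eef_rot: [0.844, 0.536, -0.001, -0.001]
contact_force: [-0.0, 0.2, 0.1]
opening: 0.456
```

Emit:
play_rows:
  deltas:
    - [[1,0,0,0,0,0,0],[1,0,0,0,0,0,0],[1,0,0,0,0,0,0],[1,0,0,0,0,0,0]]

```text
clock: 3.25
tool_pos: [0.5092, 0.2945, 0.0617]
eef_rot: [0.844, 0.536, -0.002, -0.001]
contact_force: [0.5, -1.1, -0.5]
opening: 0.294
```

Emit:
play_rows:
  deltas:
    - [[1,0,0,-0.1,0,0,0],[1,0,0,-0.3,0,0,0],[1,0,0,-0.5,0,0,0],[1,0,0,-0.7,0,0,0],[1,0,0,-0.8,0,0,0]]

```text
clock: 3.88
tool_pos: [0.5107, 0.2953, 0.3051]
eef_rot: [0.844, 0.536, 0.001, -0.001]
contact_force: [0.2, -0.1, -1.9]
opening: 0.293
```

Run:
```python
from h import *
move((.42,.05,.36),1.686)
```

```text
tcp [0.5107 0.2953 0.3051] delta [-0.8683  0.0739 -0.1849] [ 0.     -0.0007 -0.1764] rows 4.276135148079097 2.9675117204650707
```

Emit:
play_rows:
  deltas:
    - [[1,-0.2,0.02,-0.18,0,0,-0.05],[1,-0.4,0.035,-0.18,0,0,-0.1],[1,-0.6,0.05,-0.18,0,0,-0.15],[1,-0.8,0.07,-0.18,0,0,-0.176],[1,-0.868,0.074,-0.18,0,0,-0.176]]

```text
clock: 4.5
tool_pos: [0.418, 0.0463, 0.3582]
eef_rot: [0.667, 0.745, -0.001, -0.0]
contact_force: [1.2, 0.2, -1.0]
opening: 0.292
```

Emit:
play_rows:
  deltas:
    - [[1,0,0,0,0,0,0],[1,0,0,0,0,0,0],[1,0,0,0,0,0,0]]

```text
clock: 4.88
tool_pos: [0.4185, 0.0478, 0.3582]
eef_rot: [0.666, 0.746, -0.0, -0.001]
contact_force: [-0.3, 0.5, -2.2]
opening: 0.294
```

Run:
```python
from h import *
import pickle
m,im=snap('wrist');cv2.imwrite('pics/w3.png',im);pickle.dump(m,open('w3.pkl','wb'))
move((.42,.05,.36),1.686)
```

```text
tcp [0.4185 0.0477 0.3582] delta [ 0.0069  0.0059 -0.0061] [-0.0003 -0.0002 -0.0008] rows 0.05272642708241697 0.014898943528499133
```

View pics/w3.png

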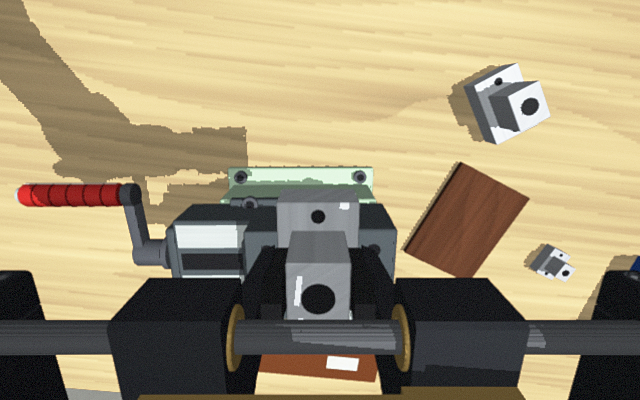

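Run:
```python
from h import *
from plant import get_state
import pickle
m=pickle.load(open('w3.pkl','rb'));s=get_state();o,Rc=rel(m,s)
yaw=1.686;Rg=np.array([[np.cos(yaw),np.sin(yaw),0],[np.sin(yaw),-np.cos(yaw),0],[0,0,-1]])
for tgt in [(.38,.19,.36),(.38,.19,.42),(.40,.16,.42)]:
    W=np.eye(4);W[:3,:3]=Rc@Rg.T;W[:3,3]=-W[:3,:3]@(np.array(tgt)+Rg@o)
    mm=dict(m);mm['world_to_cam']=W;print(tgt,proj(mm,[(.462,.078,.187),(.561,.089,.187),(.471,.024,.187),(.566,.035,.187)]).round()); move(tgt,yaw)
C=lambda u,v:(u,v)
for u in [(20,195),(121,195)]: print(atz(m,u,.137))
```

```text
(0.38, 0.19, 0.36) [[194. 252.]
 [204. 337.]
 [138. 255.]
 [153. 336.]]
tcp [0.4185 0.0477 0.3582] delta [ 0.4856 -0.0741 -0.0057] [-0.0003 -0.0002 -0.0008] rows 2.358226804744247 0.014898943528499133
(0.38, 0.19, 0.42) [[212. 229.]
 [219. 303.]
 [165. 231.]
 [175. 302.]]
tcp [0.4185 0.0477 0.3582] delta [ 0.4858 -0.0743 -0.2057] [-0.0003 -0.0002 -0.0008] rows 2.557239778417732 0.014898943528499133
(0.4, 0.16, 0.42) [[239. 215.]
 [244. 292.]
 [191. 218.]
 [200. 291.]]
tcp [0.4185 0.0477 0.3582] delta [ 0.3789 -0.0193 -0.2058] [-0.0003 -0.0002 -0.0008] rows 2.0719718908626987 0.014898943528499133
[ 0.47821387 -0.26555384  0.137     ]
[ 0.46614949 -0.15851629  0.137     ]
```

Emit:
play_rows:
  deltas:
    - [[1,0.2,0.1,-0.1,0,0,0],[1,0.38,0.2,-0.2,0,0,0],[1,0.38,0.37,-0.2,0,0,0],[1,0.38,0.37,-0.2,0,0,0],[1,0.38,0.37,-0.2,0,0,0]]

```text
clock: 5.55
tool_pos: [0.5152, 0.1738, 0.4172]
eef_rot: [0.666, 0.746, -0.001, -0.001]
contact_force: [0.0, -0.6, -2.6]
opening: 0.292
```

Run:
```python
from h import *
import pickle
m,im=snap('wrist');cv2.imwrite('pics/w4.png',im);pickle.dump(m,open('w4.pkl','wb'))
crop(im,70,50,290,210,3.6,'pics/w4c.png')
```

```text
(no output)
```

View pics/w4.png

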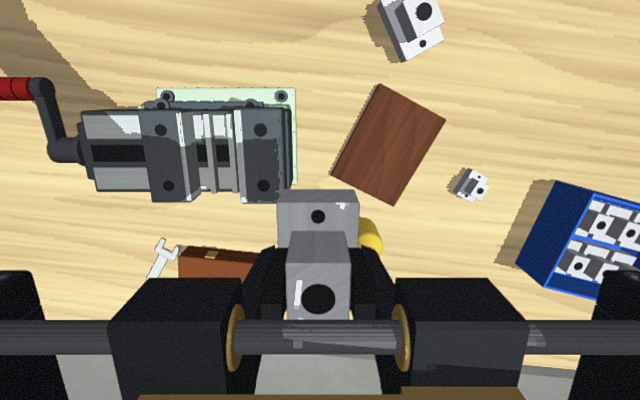

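View pics/w4c.png

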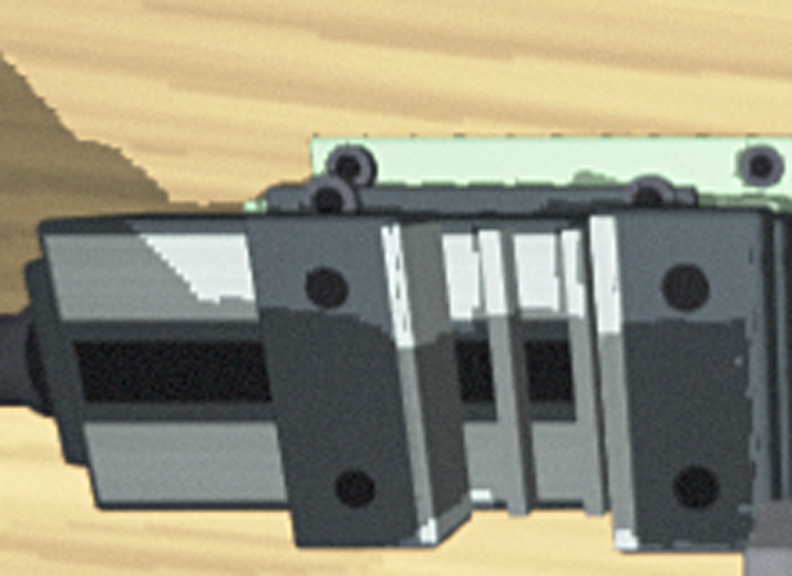

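In the crop, the fixed jaw's face top edge runs (590,217)-(614,548) and the moving jaw's runs (399,224)-(438,545). The parallels are at u≈490-515 and 570-595.

Run:
```python
from h import *
import pickle
m=pickle.load(open('w4.pkl','rb'));m3=pickle.load(open('w3.pkl','rb'));C=lambda u,v:(70+u/3.6,50+v/3.6)
a,b=[atz(m,C(*c),.187) for c in [(590,217),(614,549)]]
c,d=[atz(m,C(*c),.187) for c in [(399,222),(438,547)]]
print(a,b,np.linalg.norm(b-a),c,d,np.linalg.norm(c-d))
for p,q in((a,b),(c,d)): print('yaw',np.arctan2(*(q-p)[[1,0]]))
o=atz(m,C(765,163),.0); 
for p in [(490,232),(519,513),(570,232),(596,512)]: print('par',atz(m,C(*p),.167))
# foot corner far top/back edge
for p in [(312,140),(790,138)]: print('foot edge',atz(m,C(*p),.012))
```

```text
[0.46114056 0.08223944 0.187     ] [0.55960416 0.09339214 0.187     ] 0.09909320288275117 [0.46871039 0.02841006 0.187     ] [0.56509181 0.03944838 0.187     ] 0.09701145539360181
yaw 0.11278660880161731
yaw 0.114030605906984
par [0.47036253 0.04785944 0.167     ]
par [0.55778545 0.05833357 0.167     ]
par [0.46761745 0.07176202 0.167     ]
par [0.55463394 0.08302032 0.167     ]
foot edge [ 0.45577451 -0.07440054  0.012     ]
foot edge [0.43228986 0.12281246 0.012     ]
```

Run:
```python
from h import *
move((.5135,.061,.29),1.686)
```

```text
tcp [0.5149 0.1734 0.4175] delta [-0.3718 -0.0457  0.425 ] [-0.001  -0.     -0.0005] rows 2.7192302490528655 0.01939292443892918
```

Emit:
play_rows:
  deltas:
    - [[1,-0.2,-0.03,0.1,0,0,0],[1,-0.372,-0.046,0.25,0,0,0],[1,-0.372,-0.046,0.425,0,0,0],[1,-0.372,-0.046,0.425,0,0,0],[1,-0.372,-0.046,0.425,0,0,0]]

```text
clock: 6.22
tool_pos: [0.5142, 0.0624, 0.292]
eef_rot: [0.665, 0.747, 0.0, -0.001]
contact_force: [1.1, 0.7, -1.5]
opening: 0.297
```

Run:
```python
from h import *
move((.5135,.061,.225),1.686)
m,im=snap('wrist');cv2.imwrite('pics/w5.png',im)
m,im=snap('side');crop(im,260,120,400,240,5,'pics/s5c.png')
```

```text
tcp [0.5142 0.0624 0.292 ] delta [-0.0046 -0.0027  0.2235] [-0.     -0.0004 -0.0001] rows 1.072928544830202 0.007071591584848479
```

View pics/w5.png

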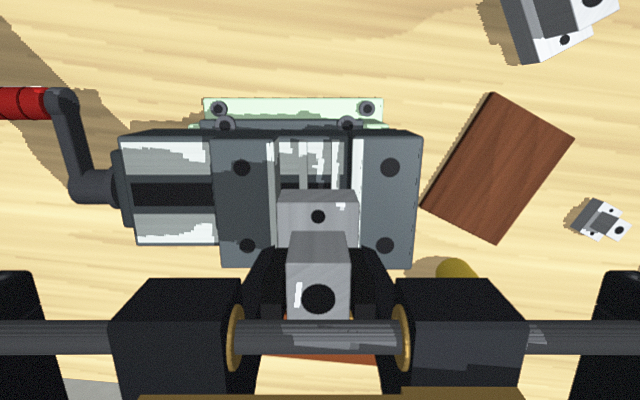

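View pics/s5c.png

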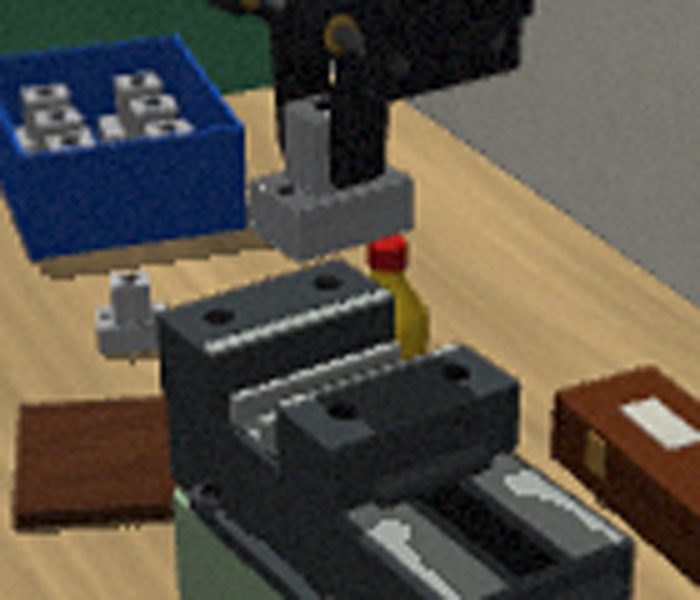

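Run:
```python
from h import *
im=cv2.imread('pics/w5.png');crop(im,250,120,390,240,5,'pics/w5c.png')
```

```text
(no output)
```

View pics/w5c.png

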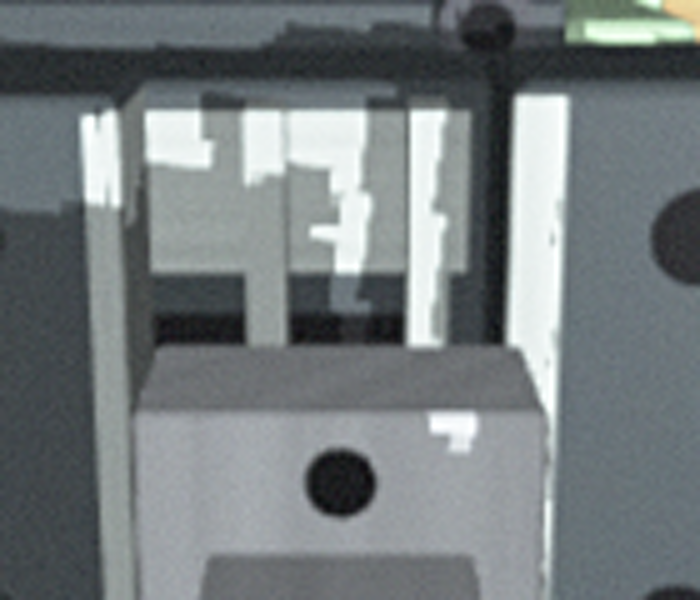

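The crop shows the gap at u=129-509 (centre 319) and the block's lower edge at u=158-522 (centre 340). The block needs to shift about 2-3 mm along -x of the tool.

Emit:
play_rows:
  deltas:
    - [[1,-0.0075,-0.003,0,0,0,0],[1,-0.0075,-0.003,0.08,0,0,0],[1,-0.0075,-0.003,0.15,0,0,0],[1,-0.0075,-0.003,0.21,0,0,0],[1,-0.0075,-0.003,0.225,0,0,0]]

```text
clock: 6.95
tool_pos: [0.5143, 0.0607, 0.2251]
eef_rot: [0.665, 0.747, 0.001, 0.0]
contact_force: [1.2, 2.2, -0.7]
opening: 0.294
```

Run:
```python
from h import *
move((.513,.061,.2167),1.686)
```

```text
tcp [0.5143 0.0607 0.2251] delta [ 0.0015 -0.0043  0.028 ] [ 0.0006 -0.0004  0.0002] rows 0.1362370887039234 0.011945821923366205
```

Emit:
play_rows:
  deltas:
    - [[1,0,-0.003,0.012,0,0,0],[1,0,-0.003,0.018,0,0,0],[1,0,-0.003,0.023,0,0,0],[1,0,-0.003,0.023,0,0,0]]

```text
clock: 7.45
tool_pos: [0.5136, 0.0606, 0.2184]
eef_rot: [0.665, 0.747, 0.001, 0.0]
contact_force: [-0.5, -1.2, -2.7]
opening: 0.293
```

Run:
```python
from h import *
move((.513,.061,.2167),1.686)
m,im=snap('side');crop(im,260,120,400,240,5,'pics/s6c.png')
```

```text
tcp [0.5136 0.0606 0.2184] delta [ 0.0016 -0.0017  0.0056] [ 0.0007 -0.0004  0.0002] rows 0.029275053194925366 0.013625650546858454
```

View pics/s6c.png

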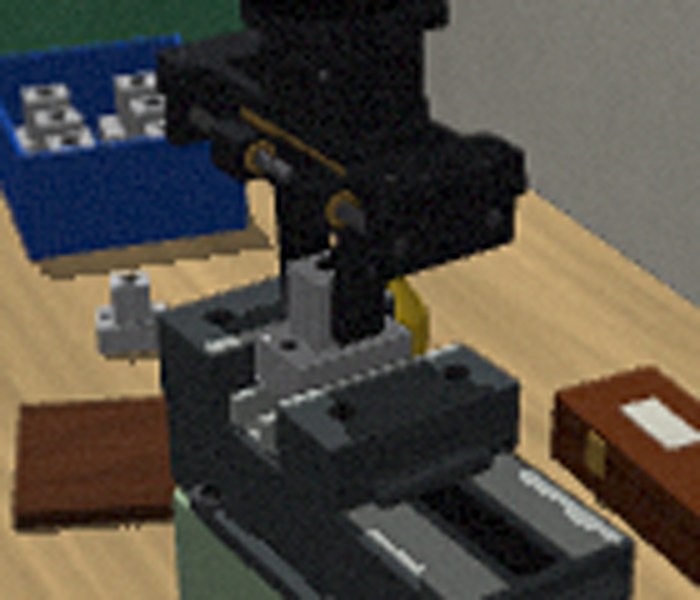

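The block is between the jaws, centred, and about 2 mm up. I'll lower it until it touches.

Emit:
play_rows:
  deltas:
    - [[1,0,0,0.004,0,0,0],[1,0,0,0.006,0,0,0],[1,0,0,0.007,0,0,0]]

```text
clock: 7.88
tool_pos: [0.5137, 0.0606, 0.2166]
eef_rot: [0.665, 0.747, 0.001, 0.0]
contact_force: [-0.7, -0.1, 2.7]
opening: 0.29
```

Emit:
play_rows:
  deltas:
    - [[1,0,0,0.002,0,0,0],[1,0,0,0.003,0,0,0]]

```text
clock: 8.12
tool_pos: [0.5138, 0.0606, 0.2165]
eef_rot: [0.665, 0.747, 0.001, 0.001]
contact_force: [-2.8, -0.8, 10.6]
opening: 0.292
```

Contact at z 0.2165 with +10 N, so it is seated. Release.

Emit:
play_rows:
  deltas:
    - [[0.2,0,0,0,0,0,0],[0,0,0,0,0,0,0],[-0.2,0,0,0,0,0,0],[-0.3,0,0,0,0,0,0],[-0.3,0,0,0,0,0,0]]

```text
clock: 8.75
tool_pos: [0.5138, 0.0606, 0.2164]
eef_rot: [0.665, 0.747, 0.001, 0.001]
contact_force: [-0.6, -0.3, -0.3]
opening: 0.652
```

Emit:
play_rows:
  deltas:
    - [[-0.3,0,0,0,0,0,0],[-0.3,0,0,-0.1,0,0,0],[-0.3,0,0,-0.2,0,0,0],[-0.3,0,0,-0.35,0,0,0],[-0.3,0,0,-0.45,0,0,0]]

```text
clock: 9.38
tool_pos: [0.5137, 0.0606, 0.3534]
eef_rot: [0.665, 0.747, 0.002, 0.001]
contact_force: [-0.2, -0.4, -0.2]
opening: 0.652
```

Run:
```python
from h import *
import pickle
m,im=snap('wrist');cv2.imwrite('pics/w7.png',im);pickle.dump(m,open('w7.pkl','wb'))
m,im=snap('side');crop(im,260,120,400,240,5,'pics/s7c.png')
```

```text
(no output)
```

View pics/w7.png

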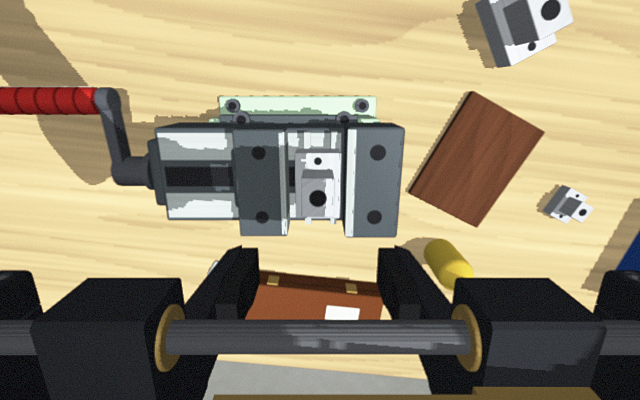

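View pics/s7c.png

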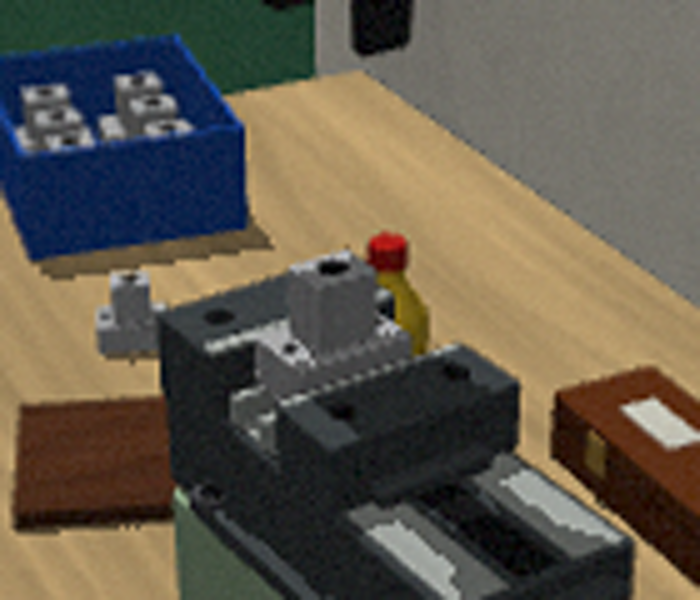

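Run:
```python
from h import *
from plant import get_state
s=get_state();print(s['q'].round(3),s['clock'])
move((.50,-.19,.36),np.pi+.115)
move((.50,-.19,.36),.115)
m,im=snap('top');cv2.imwrite('pics/t7.png',im)
```

```text
[ 0.07   0.447 -0.424  1.747  0.216  0.983  1.25 ] 9.475
tcp [0.515  0.0611 0.3546] delta [-0.8255 -0.1459 -0.0204] [ 0.0028  0.0022 -0.4999] rows 4.025033761107971 8.409880155551337
tcp [0.515  0.0611 0.3546] delta [-0.8255 -0.1459 -0.0204] [ 0.0022 -0.0028  0.5001] rows 4.025033761107971 8.41281971090742
```

View pics/t7.png

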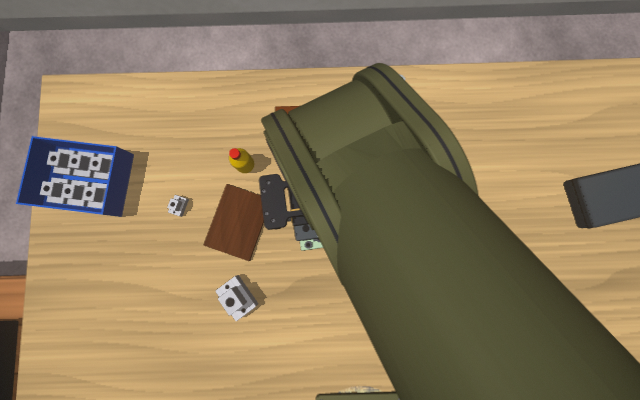

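```bash
cat >> h.py <<'E'
YAW=.115; VX=np.array([np.cos(YAW),np.sin(YAW),0]); VY=np.array([-np.sin(YAW),np.cos(YAW),0])
def Rtilt(th,yaw=YAW):
    return R.from_matrix([[np.cos(yaw),np.sin(yaw),0],[np.sin(yaw),-np.cos(yaw),0],[0,0,-1.]])*R.from_rotvec([th,0,0])
def moveR(target,Rg):
    from plant import get_state
    s=get_state(); Rt=R.from_quat(s['eef_rot'])
    d=Rt.inv().apply(np.array(target)-s['tool_pos']); w=(Rt.inv()*Rg).as_rotvec()
    print('tcp',s['tool_pos'].round(4),'delta',(d/.3).round(4),(w/np.pi).round(4),'rows',(np.linalg.norm(d)/.0625).round(2),(np.degrees(np.linalg.norm(w))/10.7).round(2),'F',s['contact_force'].round(1))
E
python3 - <<'E'
from h import *
from plant import get_state
import pickle
m=pickle.load(open('w7.pkl','rb'));s=get_state();o,Rc=rel(m,s)
Rg=Rtilt(np.radians(25));M=Rg.as_matrix()
for tgt in [(.49,-.26,.30),(.49,-.30,.33),(.49,-.24,.33)]:
    W=np.eye(4);W[:3,:3]=Rc@M.T;W[:3,3]=-W[:3,:3]@(np.array(tgt)+M@o)
    mm=dict(m);mm['world_to_cam']=W;print(tgt,proj(mm,[(.4661,-.1585,.137),(.478,-.2656,.137),(.5375,-.1466,.128)]).round()); moveR(tgt,Rg)
    moveR(tgt,Rtilt(0))
E
```

```text
(0.49, -0.26, 0.3) [[304. 155.]
 [303. 270.]
 [378. 153.]]
tcp [0.514  0.0607 0.3527] delta [-1.0527 -0.2037  0.1735] [0.1103 0.1072 0.4919] rows 5.21 8.67 F [ 0.2 -0.5 -0.4]
tcp [0.514  0.0607 0.3527] delta [-1.0527 -0.2037  0.1735] [ 0.0014 -0.0018  0.5001] rows 5.21 8.41 F [ 0.2 -0.5 -0.4]
(0.49, -0.3, 0.33) [[310. 125.]
 [309. 228.]
 [377. 125.]]
tcp [0.514  0.0607 0.3527] delta [-1.1851 -0.2184  0.0732] [0.1103 0.1072 0.4919] rows 5.79 8.67 F [ 0.2 -0.5 -0.4]
tcp [0.514  0.0607 0.3527] delta [-1.1851 -0.2184  0.0732] [ 0.0014 -0.0018  0.5001] rows 5.79 8.41 F [ 0.2 -0.5 -0.4]
(0.49, -0.24, 0.33) [[303. 181.]
 [302. 288.]
 [372. 179.]]
tcp [0.514  0.0607 0.3527] delta [-0.9864 -0.1954  0.0736] [0.1103 0.1072 0.4919] rows 4.84 8.67 F [ 0.2 -0.5 -0.4]
tcp [0.514  0.0607 0.3527] delta [-0.9864 -0.1954  0.0736] [ 0.0014 -0.0018  0.5001] rows 4.84 8.41 F [ 0.2 -0.5 -0.4]
```

Emit:
play_rows:
  deltas:
    - [[-1,-0.2,-0.04,-0.05,0.011,0.011,0.05],[-1,-0.4,-0.08,-0.05,0.023,0.022,0.104],[-1,-0.6,-0.12,-0.05,0.035,0.034,0.157],[-1,-0.8,-0.16,0,0.047,0.046,0.21],[-1,-0.99,-0.2,0.05,0.059,0.058,0.264]]
  force: 50

```text
clock: 10.15
tool_pos: [0.4879, -0.243, 0.3354]
eef_rot: [0.904, 0.408, -0.006, -0.126]
contact_force: [2.1, 0.1, 0.7]
opening: 0.998
```

Run:
```python
from h import *
moveR((.49,-.29,.33),Rtilt(np.radians(25)))
```

```text
tcp [ 0.4879 -0.243   0.3354] delta [-0.1128  0.1088 -0.0184] [0.0502 0.0492 0.2261] rows 0.76 3.98 F [2.1 0.1 0.7]
```

Emit:
play_rows:
  deltas:
    - [[-1,-0.11,0.108,-0.018,0.0125,0.0123,0.0565],[-1,-0.11,0.108,-0.018,0.025,0.0246,0.113],[-1,-0.11,0.108,-0.018,0.0376,0.037,0.17],[-1,-0.11,0.108,-0.018,0.05,0.049,0.226],[-1,-0.11,0.108,-0.018,0.05,0.049,0.226]]

```text
clock: 10.78
tool_pos: [0.489, -0.2899, 0.3281]
eef_rot: [0.975, 0.056, -0.014, -0.216]
contact_force: [-0.7, -0.0, -0.2]
opening: 1.001
```

Run:
```python
from h import *
import pickle
from plant import get_state
print(get_state()['q'].round(2))
moveR((.49,-.29,.33),Rtilt(np.radians(25)))
m,im=snap('wrist');cv2.imwrite('pics/w8.png',im);pickle.dump(m,open('w8.pkl','wb'))
```

```text
[ 0.65  0.69 -0.05  1.42 -0.3   1.35  0.83]
tcp [ 0.489  -0.2899  0.3281] delta [ 0.0033 -0.0021 -0.0062] [-0.0001  0.001  -0.0005] rows 0.04 0.02 F [-0.7 -0.  -0.2]
```

View pics/w8.png

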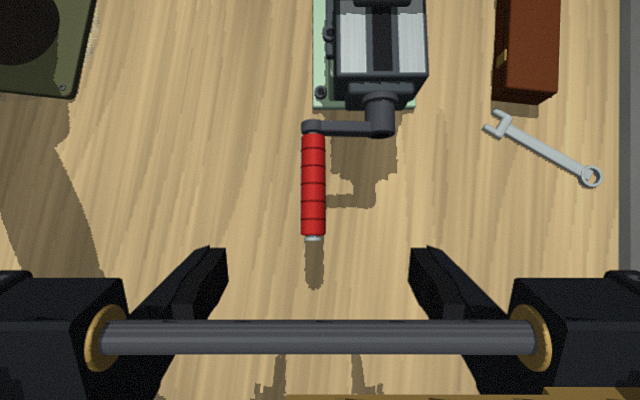

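The sleeve is upright in the image at column 313 (rows 134-234), with the hub at column 380. Next I'll triangulate the sleeve against the other views.

Run:
```python
from h import *
from plant import vision
crop(cv2.imread('pics/w8.png'),280,100,420,260,3.7,'pics/w8c.png')
crop(cv2.imread('pics/w3.png'),0,160,180,280,4.4,'pics/w3c.png')
```

```text
(no output)
```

View pics/w8c.png

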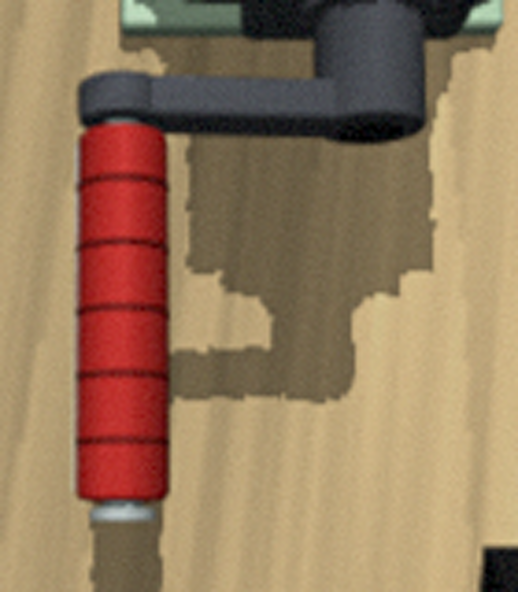

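View pics/w3c.png

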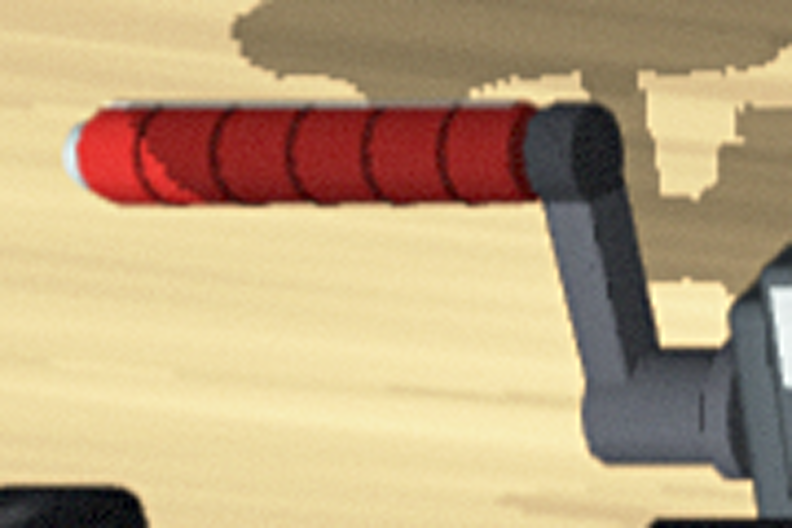

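Run:
```python
from h import *
import pickle
from scipy.optimize import least_squares
from plant import vision
m3=pickle.load(open('w3.pkl','rb'));m8=pickle.load(open('w8.pkl','rb'));ms=vision.camera_model('side');mt=vision.camera_model('top')
in8=(313.2,133.5);out8=(313.2,235);in3=(118,195);out3=(21,195)
S=lambda u,v:(250+u/3.3,140+v/3.3);V=lambda u,v:(280+u/3.6,160+v/3.6)
print('w3+w8',tri([(m3,in3),(m8,in8)]),tri([(m3,out3),(m8,out8)]))
print('s+w8',tri([(ms,S(345,432)),(m8,in8)]),tri([(ms,S(478,548)),(m8,out8)]))
print('all',tri([(ms,S(345,432)),(m8,in8),(m3,in3),(mt,V(562,256))]),tri([(ms,S(478,548)),(m8,out8),(m3,out3),(mt,V(745,230))]))
A=np.array([.5375,-.1466,.128])
def ends(th,dx,dy,A=A):
    c=A+VX*(.072*np.sin(th)+dx)+VY*dy+[0,0,.072*np.cos(th)]
    return c-.003*VY,c-.107*VY
def res(p):
    a,b=ends(*p);P=[a,b]
    return np.concatenate([(proj(m8,P)-[in8,out8]).ravel(),(proj(m3,P)-[in3,out3]).ravel(),(proj(ms,P)-[S(345,432),S(478,548)]).ravel()])
f=least_squares(res,[4.8,0,0]);print(f.x,f.fun.round(1)); print(np.mean(ends(*f.x),0))
print('hub face pixel8',proj(m8,[A,A+VX*f.x[1]]))
```

```text
w3+w8 [ 0.46677159 -0.16008392  0.13909857] [ 0.47891899 -0.26376429  0.13732063]
s+w8 [ 0.46670671 -0.15634776  0.13149879] [ 0.48036232 -0.26370949  0.13255896]
all [ 0.46608608 -0.16063773  0.13747518] [ 0.47915105 -0.26602854  0.13633265]
[ 4.83965254e+00 -4.13587315e-04 -2.86490058e-03] [-1.   1.5 -1.2  0.5  0.9  0.4  0.5  0.7  1.8 -0.8 -0.9 -1.6]
[ 0.47278295 -0.2123251   0.13713826]
hub face pixel8 [[379.61964729 132.37353386]
 [379.23214499 132.37408611]]
```

```bash
cat >> h.py <<'E'
AX=np.array([.5374,-.1495,.128]); OFF=.062
RG=Rtilt(np.radians(25))
def G(th,rad=.072): return AX-OFF*VY+rad*(np.sin(th)*VX+np.cos(th)*np.array([0,0,1]))
E
python3 - <<'E'
from h import *
g=G(4.84);b=RG.as_matrix()[:,2]
print(g);moveR(g-.09*b,RG);moveR(g,RG)
E
```

```text
[ 0.47357145 -0.21928506  0.13716308]
tcp [ 0.4896 -0.2892  0.3286] delta [-0.0253  0.0542  0.3789] [-0.      0.0009  0.0006] rows 1.84 0.02 F [-0.6 -0.2  0.8]
tcp [ 0.4896 -0.2892  0.3286] delta [-0.0244  0.0542  0.6789] [-0.      0.0009  0.0006] rows 3.27 0.02 F [-0.6 -0.2  0.8]
```

Emit:
play_rows:
  deltas:
    - [[-1,-0.025,0.054,0.15,0,0.001,0],[-1,-0.025,0.054,0.3,0,0.001,0],[-1,-0.025,0.054,0.45,0,0.001,0],[-1,-0.025,0.054,0.55,0,0.001,0],[-1,-0.025,0.054,0.55,0,0.001,0]]

```text
clock: 11.45
tool_pos: [0.4745, -0.233, 0.1709]
eef_rot: [0.974, 0.059, -0.014, -0.218]
contact_force: [0.1, -0.1, 0.2]
opening: 1.0
```

Run:
```python
from h import *
moveR(G(4.84),RG)
m,im=snap('wrist');cv2.imwrite('pics/w9.png',im)
m,im=snap('side');cv2.imwrite('pics/s9.png',im)
```

```text
tcp [ 0.4745 -0.233   0.1709] delta [0.0025 0.0066 0.1212] [-0.0013  0.0013  0.0018] rows 0.58 0.04 F [ 0.1 -0.1  0.2]
```

View pics/w9.png

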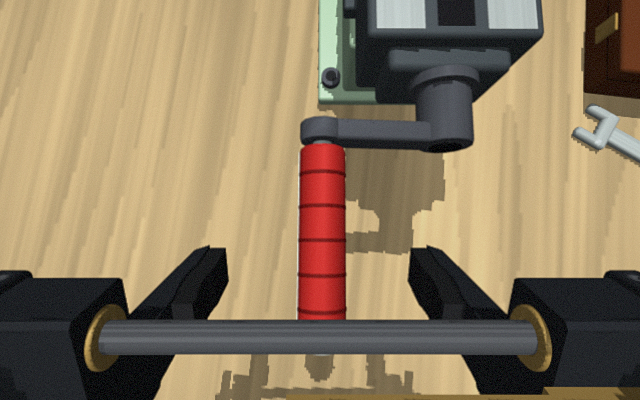

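View pics/s9.png

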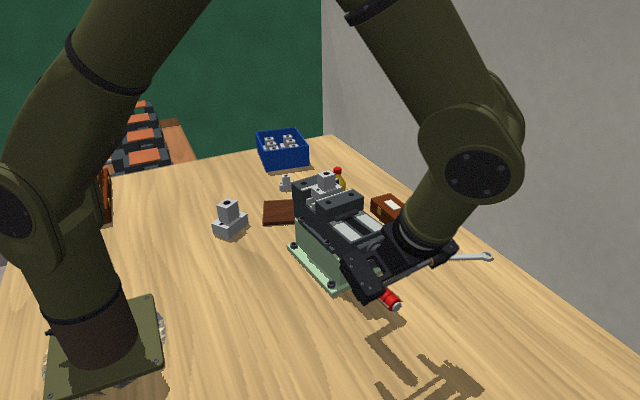

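The sleeve is centred between the fingers (column 322 against 318), and the block sits in the vise. I'll go down and grip.

Emit:
play_rows:
  deltas:
    - [[-1,0.005,0.006,0.06,0,0,0],[-1,0.005,0.006,0.12,0,0,0],[-1,0.005,0.006,0.12,0,0,0],[0.3,0.005,0.006,0.12,0,0,0],[0.3,0.005,0.006,0.12,0,0,0]]
  force: 45

```text
clock: 12.18
tool_pos: [0.4766, -0.2231, 0.1403]
eef_rot: [0.975, 0.058, -0.011, -0.215]
contact_force: [-0.4, -0.1, 0.5]
opening: 0.8
```

Emit:
play_rows:
  deltas:
    - [[1,0,0,0,0,0,0],[1,0,0,0,0,0,0],[1,0,0,0,0,0,0],[1,0,0,0,0,0,0],[1,0,0,0,0,0,0]]

```text
clock: 12.8
tool_pos: [0.4754, -0.2232, 0.1401]
eef_rot: [0.975, 0.058, -0.012, -0.215]
contact_force: [-2.4, -0.4, 0.9]
opening: 0.284
```

Run:
```python
from h import *
moveR(G(4.84),RG)
m,im=snap('wrist');cv2.imwrite('pics/w10.png',im)
```

```text
tcp [ 0.4754 -0.2232  0.1401] delta [-0.0044 -0.0081  0.0147] [ 0.0006 -0.0001  0.0011] rows 0.08 0.02 F [-2.4 -0.4  0.9]
```

View pics/w10.png

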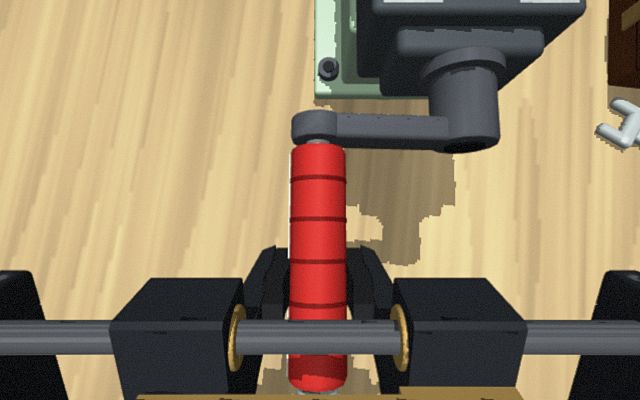

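Gripped: the sleeve is held at (318,290). Now I'll set up the circle about the axis, keeping the current grip offset.

```bash
cat >> h.py <<'E'
Z=np.array([0,0,1.])
def wind(ths,C,rad=.072):
    from plant import get_state
    s=get_state();Rt=R.from_quat(s['eef_rot'])
    p=s['tool_pos']-C; th=np.arctan2(p@VX,p[2]); F=s['contact_force']
    er=np.sin(th)*VX+np.cos(th)*Z; et=np.cos(th)*VX-np.sin(th)*Z
    print('th',round(th%(2*np.pi),3),'r',round(np.hypot(p@VX,p[2])*1e3,1),'yoff',round(p@VY*1e3,1),'Ft',round(F@et,1),'Fr',round(F@er,1),'Fy',round(F@VY,1),'clk',s['clock'])
    w=((Rt.inv()*RG).as_rotvec()/np.pi).round(3)
    for t in ths:
        d=Rt.inv().apply(C+rad*(np.sin(t)*VX+np.cos(t)*Z)-s['tool_pos'])/.3
        print([1]+[float(x) for x in d.round(4)]+[float(x) for x in w])
E
python3 - <<'E'
from h import *
from plant import get_state
p=get_state()['tool_pos'];C=p-.072*(np.sin(4.84)*VX+np.cos(4.84)*Z);print(C.tolist())
open('h.py','a').write(f'C0=np.array({C.round(4).tolist()})\n')
wind(4.84+np.radians([4,12,20,28,36]),C)
E
```

```text
[0.5463203908513478, -0.2149856736241239, 0.13097122711972067]
th 4.84 r 72.0 yoff 0.0 Ft 0.8 Fr 3.9 Fy 0.1 clk 12.85
[1, 0.0027, -0.0069, -0.015, 0.001, -0.0, 0.001]
[1, 0.0116, -0.0205, -0.0443, 0.001, -0.0, 0.001]
[1, 0.0249, -0.0334, -0.0722, 0.001, -0.0, 0.001]
[1, 0.0424, -0.0454, -0.0981, 0.001, -0.0, 0.001]
[1, 0.0636, -0.0562, -0.1216, 0.001, -0.0, 0.001]
```

Emit:
play_rows:
  deltas:
    - [[1,0.0027,-0.007,-0.015,0,0,0],[1,0.0116,-0.0205,-0.0443,0,0,0],[1,0.025,-0.0335,-0.072,0,0,0],[1,0.0424,-0.0454,-0.098,0,0,0],[1,0.0636,-0.056,-0.1216,0,0,0]]

```text
clock: 13.48
tool_pos: [0.4917, -0.2212, 0.1805]
eef_rot: [0.975, 0.058, -0.015, -0.216]
contact_force: [-8.2, -0.9, -12.0]
opening: 0.278
```

Run:
```python
from h import *
wind(4.84+np.radians([44,54,66,78,90]),C0)
m,im=snap('wrist');cv2.imwrite('pics/w11.png',im)
```

```text
th 5.445 r 74.0 yoff 0.1 Ft -14.5 Fr -2.0 Fy 0.0 clk 13.475
[1, 0.0332, -0.0091, -0.0205, 0.0, 0.002, 0.001]
[1, 0.068, -0.0188, -0.0417, 0.0, 0.002, 0.001]
[1, 0.1142, -0.0269, -0.0595, 0.0, 0.002, 0.001]
[1, 0.1635, -0.0307, -0.0681, 0.0, 0.002, 0.001]
[1, 0.2136, -0.0301, -0.0674, 0.0, 0.002, 0.001]
```

View pics/w11.png

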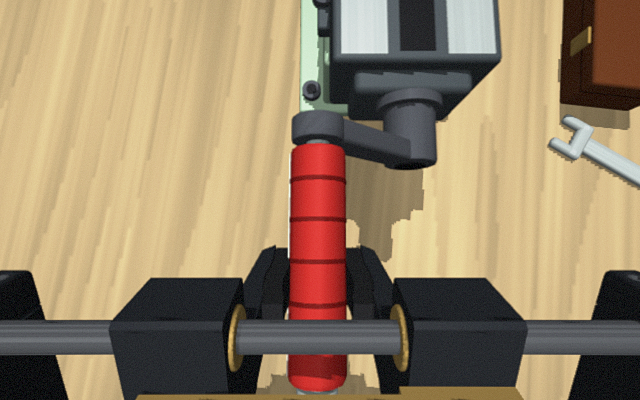

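The crank turns with the grip, Ft is about 14 N and the sleeve stays between the pads. Continue winding.

Emit:
play_rows:
  deltas:
    - [[1,0.0332,-0.009,-0.0205,0,0.002,0.001],[1,0.068,-0.019,-0.042,0,0.002,0.001],[1,0.114,-0.027,-0.0595,0,0.002,0.001],[1,0.1635,-0.0307,-0.068,0,0.002,0.001],[1,0.2136,-0.03,-0.0674,0,0.002,0.001]]

```text
clock: 14.15
tool_pos: [0.5529, -0.2141, 0.2062]
eef_rot: [0.975, 0.056, -0.015, -0.216]
contact_force: [-11.9, -1.3, 2.2]
opening: 0.284
```

Run:
```python
from h import *
wind(4.84+np.radians([102,116,130,144,158]),C0)
```

```text
th 0.088 r 75.4 yoff 0.1 Ft -12.1 Fr 1.1 Fy 0.1 clk 14.15
[1, 0.0574, 0.0104, 0.0214, -0.0, 0.001, -0.0]
[1, 0.1099, 0.0214, 0.0446, -0.0, 0.001, -0.0]
[1, 0.1547, 0.0374, 0.0787, -0.0, 0.001, -0.0]
[1, 0.189, 0.0574, 0.1216, -0.0, 0.001, -0.0]
[1, 0.2109, 0.0804, 0.1707, -0.0, 0.001, -0.0]
```

Emit:
play_rows:
  deltas:
    - [[1,0.0574,0.0104,0.0214,0,0.001,0],[1,0.11,0.0214,0.0446,0,0.001,0],[1,0.1547,0.0374,0.0787,0,0.001,0],[1,0.189,0.0574,0.1216,0,0.001,0],[1,0.211,0.0804,0.1707,0,0.001,0]]

```text
clock: 14.78
tool_pos: [0.6158, -0.2068, 0.1532]
eef_rot: [0.974, 0.057, -0.013, -0.217]
contact_force: [-9.4, -1.4, 9.8]
opening: 0.28
```

Run:
```python
from h import *
wind(4.84+np.radians([170,182,194,206,218]),C0)
m,im=snap('wrist');cv2.imwrite('pics/w12.png',im)
m,im=snap('side');cv2.imwrite('pics/s12.png',im)
```

```text
th 1.264 r 73.4 yoff 0.2 Ft -12.2 Fr -6.1 Fy -0.3 clk 14.775
[1, 0.0066, 0.0273, 0.0565, -0.001, 0.0, 0.0]
[1, 0.0038, 0.0485, 0.1018, -0.001, 0.0, 0.0]
[1, -0.0095, 0.0691, 0.1457, -0.001, 0.0, 0.0]
[1, -0.0325, 0.088, 0.186, -0.001, 0.0, 0.0]
[1, -0.0642, 0.1044, 0.2212, -0.001, 0.0, 0.0]
```

View pics/w12.png

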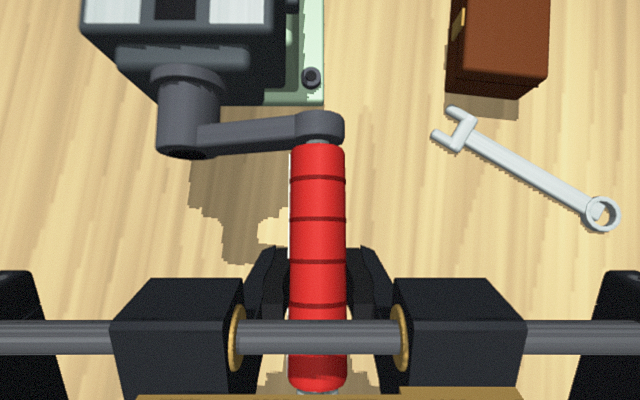

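View pics/s12.png

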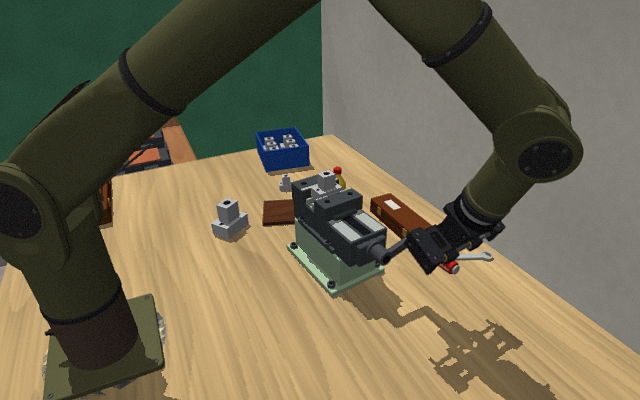

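The sleeve is still well held at (318,300), and the wrench and case are clear. Carry on through the bottom.

Emit:
play_rows:
  deltas:
    - [[1,0.0066,0.0273,0.0565,0,0,0],[1,0.0038,0.0485,0.102,0,0,0],[1,-0.0095,0.069,0.1457,0,0,0],[1,-0.0325,0.088,0.186,0,0,0],[1,-0.0642,0.1044,0.2212,0,0,0]]

```text
clock: 15.5
tool_pos: [0.5976, -0.2088, 0.0833]
eef_rot: [0.974, 0.057, -0.012, -0.218]
contact_force: [-9.5, -2.4, 26.6]
opening: 0.286
```

Run:
```python
from h import *
wind(4.84+np.radians([230,242,254,266,278]),C0)
```

```text
th 2.316 r 70.4 yoff 0.3 Ft -13.0 Fr -25.2 Fy -1.3 clk 15.5
[1, -0.0429, 0.0191, 0.0384, -0.002, -0.0, 0.001]
[1, -0.0877, 0.0286, 0.0587, -0.002, -0.0, 0.001]
[1, -0.1363, 0.0339, 0.0702, -0.002, -0.0, 0.001]
[1, -0.1864, 0.0348, 0.0722, -0.002, -0.0, 0.001]
[1, -0.2359, 0.0312, 0.0648, -0.002, -0.0, 0.001]
```

Run:
```python
from h import *
from scipy.optimize import least_squares
P=np.array([(r*np.sin(t),r*np.cos(t)) for t,r in [(4.84,72),(5.445,74),(.088,75.4),(1.264,73.4),(2.316,70.4)]])
f=least_squares(lambda p:np.hypot(*(P-p).T)-72,[0,0]);print(f.x,f.fun.round(2))
C1=C0+VX*f.x[0]/1e3+Z*f.x[1]/1e3;print(C1)
open('h.py','a').write(f'C1=np.array({C1.round(4).tolist()})\n')
wind([0],C1)
th0=np.arctan2(*( (P[0]-f.x)));print(th0%(2*np.pi))
wind(2.33+np.radians([8,18,30,42,54]),C1)
```

```text
[0.46377991 3.28164037] [0.12 0.2  0.09 0.03 0.34]
[ 0.54676072 -0.21494678  0.13428164]
th 2.354 r 72.3 yoff 0.3 Ft -12.0 Fr -25.7 Fy -1.3 clk 15.5
[1, -0.17, -0.1746, -0.3713, -0.002, -0.0, 0.001]
4.794031982833717
th 2.354 r 72.3 yoff 0.3 Ft -12.0 Fr -25.7 Fy -1.3 clk 15.5
[1, -0.0215, 0.0084, 0.0157, -0.002, -0.0, 0.001]
[1, -0.0564, 0.0182, 0.0365, -0.002, -0.0, 0.001]
[1, -0.1028, 0.0263, 0.0539, -0.002, -0.0, 0.001]
[1, -0.1521, 0.0301, 0.0621, -0.002, -0.0, 0.001]
[1, -0.2023, 0.0294, 0.0608, -0.002, -0.0, 0.001]
```

Emit:
play_rows:
  deltas:
    - [[1,-0.0215,0.0084,0.0157,0,0,0.001],[1,-0.0564,0.0182,0.0365,0,0,0.001],[1,-0.1028,0.0263,0.054,0,0,0.001],[1,-0.152,0.03,0.062,0,0,0.001],[1,-0.2023,0.0294,0.061,0,0,0.001]]

```text
clock: 16.12
tool_pos: [0.546, -0.2151, 0.0629]
eef_rot: [0.975, 0.056, -0.004, -0.216]
contact_force: [12.4, 3.2, -22.1]
opening: 0.286
```

Run:
```python
from h import *
wind(2.33+np.radians([66,78,90,102,114]),C1)
```

```text
th 3.153 r 71.4 yoff -0.1 Ft -12.9 Fr 22.0 Fy 1.8 clk 16.125
[1, -0.0771, -0.0056, -0.0117, 0.0, -0.005, 0.001]
[1, -0.122, -0.0149, -0.032, 0.0, -0.005, 0.001]
[1, -0.1613, -0.028, -0.0604, 0.0, -0.005, 0.001]
[1, -0.1933, -0.0442, -0.0955, 0.0, -0.005, 0.001]
[1, -0.2165, -0.0629, -0.1358, 0.0, -0.005, 0.001]
```

```bash
echo 'C2=C1-[0,0,.0015]' >> h.py
python3 - <<'E'
from h import *
wind(3.153+np.radians([12,24,36,48,60]),C2)
E
```

```text
th 3.154 r 69.9 yoff -0.1 Ft -12.9 Fr 22.0 Fy 1.8 clk 16.125
[1, -0.0498, -0.0001, 0.0004, 0.0, -0.005, 0.001]
[1, -0.097, -0.007, -0.0149, 0.0, -0.005, 0.001]
[1, -0.1398, -0.018, -0.0388, 0.0, -0.005, 0.001]
[1, -0.1761, -0.0325, -0.0702, 0.0, -0.005, 0.001]
[1, -0.2045, -0.0499, -0.1077, 0.0, -0.005, 0.001]
```

Emit:
play_rows:
  deltas:
    - [[1,-0.0498,0,0.0004,0,-0.005,0.001],[1,-0.097,-0.007,-0.015,0,-0.005,0.001],[1,-0.14,-0.018,-0.039,0,-0.005,0.001],[1,-0.176,-0.0325,-0.07,0,-0.005,0.001],[1,-0.2045,-0.05,-0.1077,0,-0.005,0.001]]

```text
clock: 16.75
tool_pos: [0.4849, -0.2221, 0.0981]
eef_rot: [0.975, 0.056, -0.011, -0.216]
contact_force: [4.3, 1.2, -12.8]
opening: 0.284
```

Run:
```python
from h import *
wind(3.153+np.radians([72,84,96,108,120]),C2)
m,im=snap('wrist');cv2.imwrite('pics/w13.png',im)
```

```text
th 4.204 r 71.3 yoff -0.0 Ft -13.4 Fr 2.4 Fy 0.7 clk 16.75
[1, -0.0214, -0.0187, -0.0399, 0.0, -0.001, 0.0]
[1, -0.0312, -0.0395, -0.0846, 0.0, -0.001, 0.0]
[1, -0.0305, -0.0606, -0.1301, 0.0, -0.001, 0.0]
[1, -0.0194, -0.0813, -0.1744, 0.0, -0.001, 0.0]
[1, 0.0016, -0.1005, -0.2157, 0.0, -0.001, 0.0]
```

View pics/w13.png

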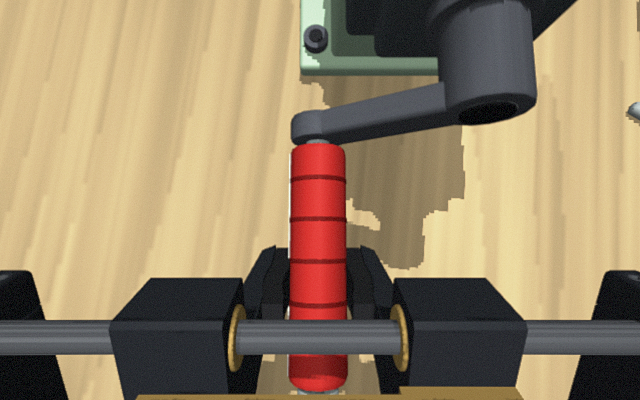

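Emit:
play_rows:
  deltas:
    - [[1,-0.0214,-0.0187,-0.04,0,-0.001,0],[1,-0.0312,-0.0395,-0.0846,0,-0.001,0],[1,-0.0305,-0.0606,-0.13,0,-0.001,0],[1,-0.0194,-0.0813,-0.1744,0,-0.001,0],[1,0.0016,-0.1005,-0.2157,0,-0.001,0]]

```text
clock: 17.42
tool_pos: [0.4852, -0.222, 0.172]
eef_rot: [0.975, 0.057, -0.012, -0.215]
contact_force: [7.8, 2.7, -21.4]
opening: 0.283
```

Run:
```python
from h import *
wind(3.153+np.radians([129,138,147,156,165]),C2)
```

```text
th 5.276 r 73.4 yoff 0.1 Ft -13.8 Fr -18.2 Fy 1.8 clk 17.425
[1, 0.0219, -0.0092, -0.0205, 0.0, 0.0, 0.0]
[1, 0.0481, -0.0206, -0.045, 0.0, 0.0, 0.0]
[1, 0.0783, -0.0301, -0.0655, 0.0, 0.0, 0.0]
[1, 0.1116, -0.0374, -0.0814, 0.0, 0.0, 0.0]
[1, 0.1472, -0.0425, -0.0925, 0.0, 0.0, 0.0]
```

```bash
echo 'C3=C2-[0,0,.0013]' >> h.py
python3 - <<'E'
from h import *
wind(3.153+np.radians([129,138,147,156,165]),C3)
E
```

```text
th 5.291 r 74.1 yoff 0.1 Ft -13.5 Fr -18.4 Fy 1.8 clk 17.425
[1, 0.0219, -0.0074, -0.0165, 0.0, 0.0, 0.0]
[1, 0.0481, -0.0188, -0.041, 0.0, 0.0, 0.0]
[1, 0.0783, -0.0282, -0.0615, 0.0, 0.0, 0.0]
[1, 0.1116, -0.0356, -0.0775, 0.0, 0.0, 0.0]
[1, 0.1472, -0.0407, -0.0886, 0.0, 0.0, 0.0]
```

Emit:
play_rows:
  deltas:
    - [[1,0.0219,-0.0074,-0.0165,0,0,0],[1,0.048,-0.0188,-0.041,0,0,0],[1,0.0783,-0.0282,-0.0615,0,0,0],[1,0.1116,-0.0356,-0.0775,0,0,0],[1,0.1472,-0.0407,-0.0886,0,0,0]]

```text
clock: 18.05
tool_pos: [0.5219, -0.2178, 0.2019]
eef_rot: [0.974, 0.056, -0.02, -0.217]
contact_force: [-14.3, -2.6, 2.3]
opening: 0.288
```

Run:
```python
from h import *
import pickle
wind(3.153+np.radians([174,183,192,201,210]),C3)
m,im=snap('side');cv2.imwrite('pics/s14.png',im);crop(im,260,120,400,240,5,'pics/s14c.png')
m,im=snap('top');cv2.imwrite('pics/t14.png',im)
```

```text
th 5.942 r 74.7 yoff 0.0 Ft -12.9 Fr 7.0 Fy -0.9 clk 18.05
[1, 0.061, -0.0021, -0.0049, -0.001, 0.005, -0.001]
[1, 0.0986, -0.0024, -0.0059, -0.001, 0.005, -0.001]
[1, 0.136, -0.0003, -0.0016, -0.001, 0.005, -0.001]
[1, 0.1721, 0.0043, 0.0079, -0.001, 0.005, -0.001]
[1, 0.2061, 0.0113, 0.0224, -0.001, 0.005, -0.001]
```

View pics/s14c.png

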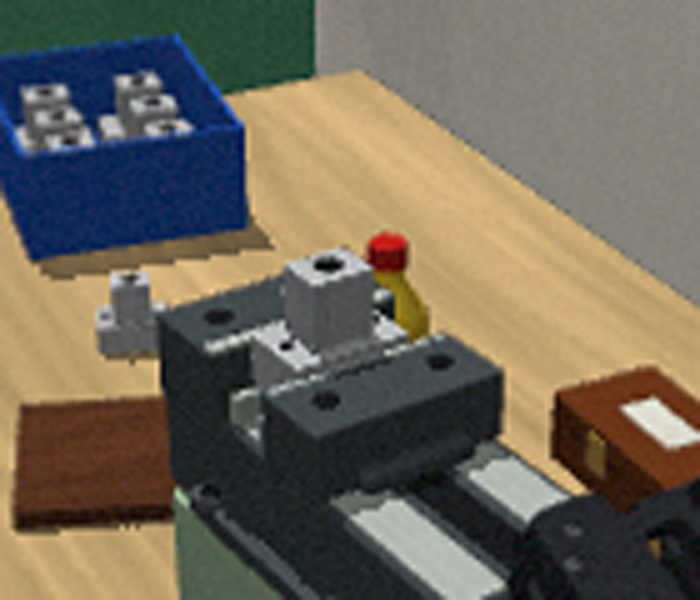

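View pics/t14.png

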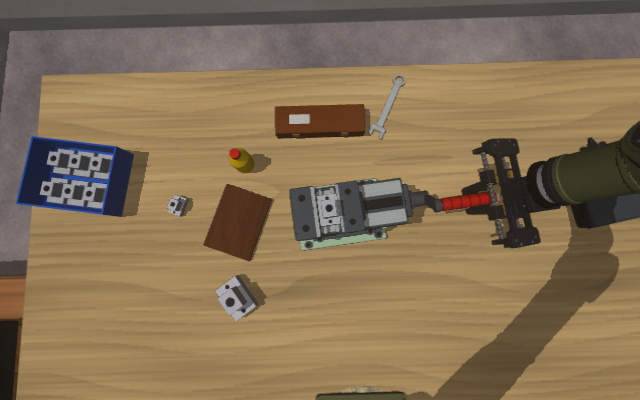

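Run:
```python
from h import *
crop(cv2.imread('pics/t14.png'),285,170,415,255,6,'pics/t14c.png')
```

```text
(no output)
```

View pics/t14c.png

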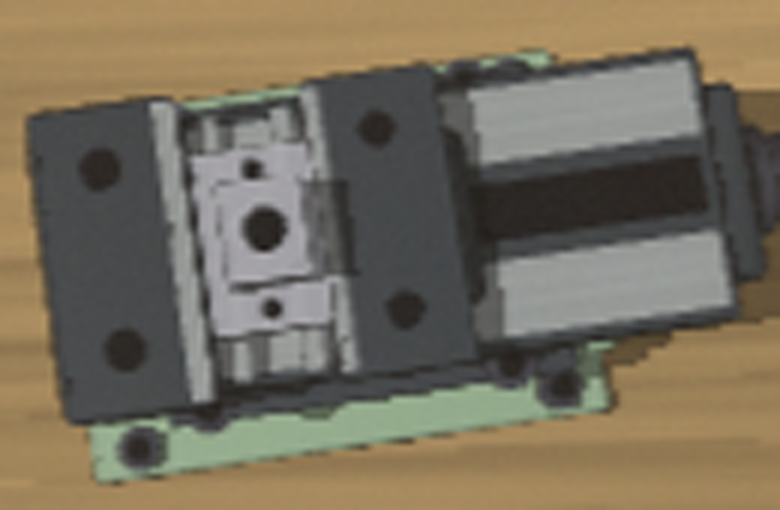

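Run:
```python
from h import *
from plant import vision
t=vision.camera_model('top');T=lambda u,v:(285+u/6,170+v/6)
V=lambda u,v:(280+u/3.6,160+v/3.6)
for n,a in dict(fN=(215,400),fF=(177,102),mN=(345,372),mF=(302,88)).items():
    p=atz(t,T(*a),.187);print(n,p,p@VY)
for n,a in dict(fF0=(122,95),fN0=(147,275),mF0=(220,82),mN0=(246,256)).items():
    p=atz(t,V(*a),.187);print(n,p,p@VY)
for a in [(190,155),(222,335),(333,325)]: 
    p=atz(t,T(*a),.192);print('blk',p@VY)
```

```text
fN [0.46158736 0.07792309 0.187     ] 0.024442770787385756
fF [0.55956431 0.08774685 0.187     ] 0.02295911291699077
mN [0.46946066 0.03547595 0.187     ] -0.018627436931646296
mF [0.56308465 0.04633008 0.187     ] -0.01858804343315261
fF0 [0.5608221 0.0889266 0.187    ] 0.023986738074700416
fN0 [0.46212343 0.07790814 0.187     ] 0.024366404099250363
mF0 [0.56655281 0.03474856 0.187     ] -0.030491022287505734
mN0 [0.47087311 0.02405577 0.187     ] -0.03013424827701014
blk 0.02122331574101217
blk 0.01924118362662615
blk -0.016749057331468864
```

The jaw has moved 11.8 mm for 7.4 rad, which is consistent. About 2.3 mm (1.4 rad) remains to contact.

Emit:
play_rows:
  deltas:
    - [[1,0.035,-0.001,-0.002,0,0.004,0],[1,0.065,-0.002,-0.005,0,0.005,0],[1,0.0986,-0.0024,-0.006,0,0.005,0],[1,0.13,-0.0003,-0.002,0,0.005,0],[1,0.155,0.002,0.0035,0,0.005,0]]

```text
clock: 18.77
tool_pos: [0.5664, -0.2126, 0.2036]
eef_rot: [0.974, 0.055, -0.014, -0.218]
contact_force: [-10.7, -2.1, 7.9]
opening: 0.281
```

Run:
```python
from h import *
wind(.37+np.radians([5,10,15,20,25]),C3)
```

```text
th 0.267 r 74.7 yoff 0.0 Ft -12.5 Fr 4.8 Fy -0.8 clk 18.775
[1, 0.0403, 0.0106, 0.0224, -0.001, 0.001, -0.001]
[1, 0.0587, 0.0148, 0.0315, -0.001, 0.001, -0.001]
[1, 0.0762, 0.0197, 0.0419, -0.001, 0.001, -0.001]
[1, 0.0925, 0.0253, 0.0537, -0.001, 0.001, -0.001]
[1, 0.1077, 0.0314, 0.0668, -0.001, 0.001, -0.001]
```

Emit:
play_rows:
  deltas:
    - [[1,0.024,0.006,0.012,0,0.001,0],[1,0.0403,0.0106,0.0224,0,0.001,0],[1,0.0587,0.0148,0.0315,0,0.001,0],[1,0.0762,0.0197,0.042,0,0.001,0],[1,0.0925,0.0253,0.0537,0,0.001,0]]

```text
clock: 19.4
tool_pos: [0.5925, -0.2096, 0.1896]
eef_rot: [0.974, 0.055, -0.013, -0.219]
contact_force: [-6.6, -1.9, 11.8]
opening: 0.284
```

Run:
```python
from h import *
wind(.72+np.radians([5,10,15,20,25]),C3)
```

```text
th 0.67 r 74.1 yoff 0.0 Ft -12.6 Fr 5.0 Fy -1.2 clk 19.4
[1, 0.0201, 0.0119, 0.0249, -0.002, 0.0, -0.001]
[1, 0.0339, 0.0186, 0.0391, -0.002, 0.0, -0.001]
[1, 0.0463, 0.0258, 0.0543, -0.002, 0.0, -0.001]
[1, 0.0572, 0.0334, 0.0705, -0.002, 0.0, -0.001]
[1, 0.0665, 0.0414, 0.0874, -0.002, 0.0, -0.001]
```

Emit:
play_rows:
  deltas:
    - [[1,0.0201,0.0119,0.025,0,0,0],[1,0.0339,0.0186,0.039,0,0,0],[1,0.0463,0.0258,0.0543,0,0,0]]

```text
clock: 19.77
tool_pos: [0.6053, -0.2081, 0.1755]
eef_rot: [0.974, 0.055, -0.014, -0.22]
contact_force: [-5.1, -1.9, 9.2]
opening: 0.286
```

Run:
```python
from h import *
wind(.98+np.radians([5,10,15,20,25]),C3)
m,im=snap('top');crop(im,285,170,415,255,6,'pics/t15c.png')
```

```text
th 0.929 r 73.5 yoff 0.0 Ft -10.5 Fr 1.2 Fy -1.3 clk 19.775
[1, 0.0139, 0.0134, 0.0277, -0.003, 0.001, -0.001]
[1, 0.0232, 0.0214, 0.0446, -0.003, 0.001, -0.001]
[1, 0.0309, 0.0298, 0.0622, -0.003, 0.001, -0.001]
[1, 0.0369, 0.0384, 0.0804, -0.003, 0.001, -0.001]
[1, 0.0411, 0.0473, 0.0989, -0.003, 0.001, -0.001]
```

View pics/t15c.png

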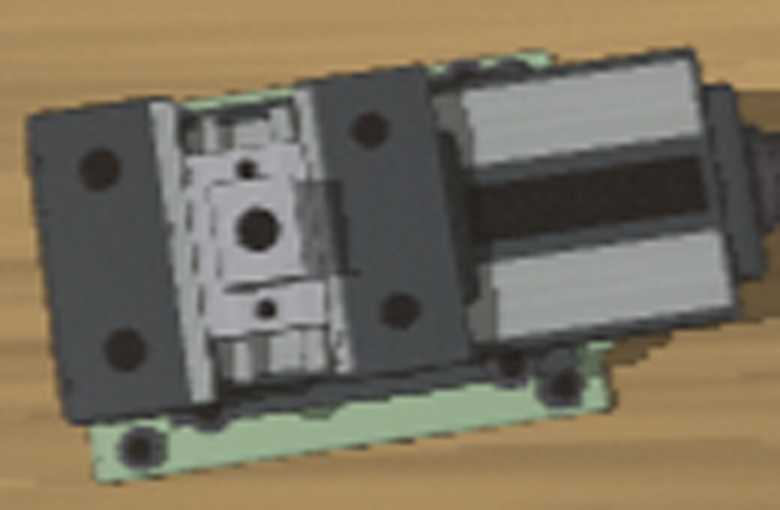

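The block is close to the fixed jaw and moving with the moving jaw, still running free (10.5-12.6 N). From here I'll take small steps.

Emit:
play_rows:
  deltas:
    - [[1,0.0139,0.0134,0.0277,0,0,0],[1,0.0232,0.0214,0.0446,0,0,0]]

```text
clock: 20.08
tool_pos: [0.6119, -0.2073, 0.164]
eef_rot: [0.974, 0.056, -0.014, -0.221]
contact_force: [-5.5, -0.8, 11.6]
opening: 0.282
```

Run:
```python
from h import *
wind(1.155+np.radians([5,10,15,20,25]),C3)
```

```text
th 1.111 r 73.1 yoff 0.0 Ft -12.8 Fr 0.2 Fy -0.2 clk 20.075
[1, 0.0089, 0.0134, 0.0276, -0.003, 0.001, -0.0]
[1, 0.0148, 0.0221, 0.0457, -0.003, 0.001, -0.0]
[1, 0.019, 0.0309, 0.0642, -0.003, 0.001, -0.0]
[1, 0.0214, 0.0399, 0.083, -0.003, 0.001, -0.0]
[1, 0.0219, 0.049, 0.1019, -0.003, 0.001, -0.0]
```

Emit:
play_rows:
  deltas:
    - [[1,0.0089,0.0134,0.0276,0,0,0],[1,0.0148,0.022,0.0457,0,0,0]]

```text
clock: 20.32
tool_pos: [0.6157, -0.2069, 0.1535]
eef_rot: [0.973, 0.056, -0.015, -0.222]
contact_force: [-7.9, -1.1, 15.0]
opening: 0.284
```

Run:
```python
from h import *
wind(1.33+np.radians([5,10,15,20,25]),C3)
```

```text
th 1.264 r 72.7 yoff 0.0 Ft -16.7 Fr -3.0 Fy -0.2 clk 20.325
[1, 0.0062, 0.016, 0.0329, -0.004, 0.001, -0.0]
[1, 0.0086, 0.025, 0.0516, -0.004, 0.001, -0.0]
[1, 0.0091, 0.0341, 0.0704, -0.004, 0.001, -0.0]
[1, 0.0078, 0.0432, 0.0893, -0.004, 0.001, -0.0]
[1, 0.0047, 0.0521, 0.1079, -0.004, 0.001, -0.0]
```

Ft has risen to 16.7 N, so contact has begun. One 5° step at a time now.

Emit:
play_rows:
  deltas:
    - [[1,0.006,0.015,0.03,0,0,0],[1,0.0062,0.016,0.0329,0,0,0]]

```text
clock: 20.58
tool_pos: [0.617, -0.2068, 0.1476]
eef_rot: [0.973, 0.057, -0.015, -0.224]
contact_force: [-6.7, -2.2, 16.3]
opening: 0.281
```

Run:
```python
from h import *
wind(1.4+np.radians([3,6,9,12]),C3)
```

```text
th 1.347 r 72.5 yoff 0.0 Ft -17.5 Fr -3.2 Fy -1.4 clk 20.575
[1, 0.0028, 0.0111, 0.0226, -0.005, 0.001, 0.0]
[1, 0.004, 0.0166, 0.0338, -0.005, 0.001, 0.0]
[1, 0.0045, 0.022, 0.0451, -0.005, 0.001, 0.0]
[1, 0.0044, 0.0275, 0.0564, -0.005, 0.001, 0.0]
```

Emit:
play_rows:
  deltas:
    - [[1,0.0028,0.011,0.0226,0,0,0],[1,0.0035,0.014,0.028,0,0,0]]

```text
clock: 20.82
tool_pos: [0.6176, -0.2067, 0.1438]
eef_rot: [0.973, 0.057, -0.015, -0.225]
contact_force: [-7.0, -1.0, 17.9]
opening: 0.282
```

Run:
```python
from h import *
wind(1.4+np.radians([3,6,9,12]),C3)
```

```text
th 1.4 r 72.3 yoff 0.0 Ft -18.9 Fr -3.9 Fy -0.2 clk 20.825
[1, 0.0007, 0.0056, 0.0113, -0.006, 0.001, 0.0]
[1, 0.0019, 0.0111, 0.0225, -0.006, 0.001, 0.0]
[1, 0.0025, 0.0166, 0.0338, -0.006, 0.001, 0.0]
[1, 0.0023, 0.0221, 0.0451, -0.006, 0.001, 0.0]
```

About 6.3 N above free running (half as hard again), so aim met. I'll hold here, let the load relax, then let go.

Emit:
play_rows:
  deltas:
    - [[1,0,0,0,0,0,0],[1,0,0,0,0,0,0]]

```text
clock: 21.08
tool_pos: [0.6173, -0.2067, 0.1458]
eef_rot: [0.972, 0.057, -0.015, -0.225]
contact_force: [-4.2, -0.0, 6.3]
opening: 0.286
```

Run:
```python
from h import *
wind([1.4],C3)
```

```text
th 1.372 r 72.4 yoff 0.0 Ft -7.0 Fr -2.8 Fy 0.5 clk 21.075
[1, -0.0001, 0.003, 0.0061, -0.006, 0.001, 0.0]
```

Emit:
play_rows:
  deltas:
    - [[0.4,0,0,0,0,0,0],[0.2,0,0,0,0,0,0],[0,0,0,0,0,0,0],[-0.5,0,0,0,0,0,0],[-1,0,0,0,0,0,0]]

```text
clock: 21.7
tool_pos: [0.6174, -0.2067, 0.1457]
eef_rot: [0.972, 0.057, -0.015, -0.226]
contact_force: [-0.3, 0.1, 0.9]
opening: 0.705
```

Run:
```python
from h import *
wind([1.4],C3)
m,im=snap('wrist');cv2.imwrite('pics/w16.png',im)
m,im=snap('top');crop(im,285,150,485,255,4,'pics/t16c.png')
```

```text
th 1.374 r 72.5 yoff 0.1 Ft -1.0 Fr -0.1 Fy 0.1 clk 21.7
[1, -0.0004, 0.0032, 0.0057, -0.006, 0.001, 0.0]
```

View pics/w16.png

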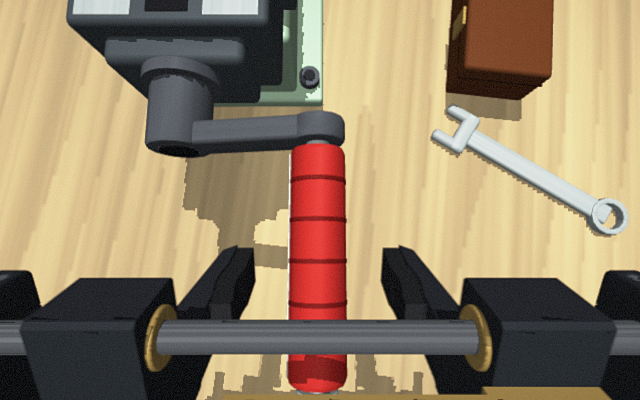

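View pics/t16c.png

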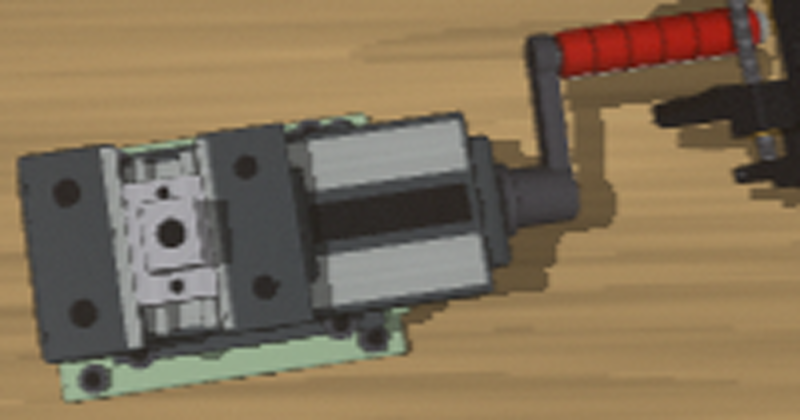

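The fingers are open and clear of the sleeve. The block is against both jaws, square. Now back off along the tool axis.

Emit:
play_rows:
  deltas:
    - [[-1,0,0,0,0,0,0],[-1,0,0,-0.08,0,0,0],[-1,0,0,-0.2,0,0,0],[-1,0,0,-0.35,0,0,0],[-1,0,0,-0.5,0,0,0]]

```text
clock: 22.42
tool_pos: [0.6254, -0.2727, 0.2817]
eef_rot: [0.972, 0.057, -0.015, -0.226]
contact_force: [0.5, 0.8, -0.6]
opening: 1.001
```

Emit:
play_rows:
  deltas:
    - [[-1,0,0,0,0,0,0],[-1,0,0,0,0,0,0]]

```text
clock: 22.68
tool_pos: [0.6251, -0.2721, 0.281]
eef_rot: [0.972, 0.057, -0.016, -0.226]
contact_force: [-0.4, 0.4, -0.5]
opening: 1.002
```

Run:
```python
from h import *
import pickle
m,im=snap('wrist');cv2.imwrite('pics/w17.png',im);pickle.dump(m,open('w17.pkl','wb'))
m,im=snap('side');cv2.imwrite('pics/s17.png',im)
m,im=snap('top');cv2.imwrite('pics/t17.png',im)
```

```text
(no output)
```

View pics/s17.png

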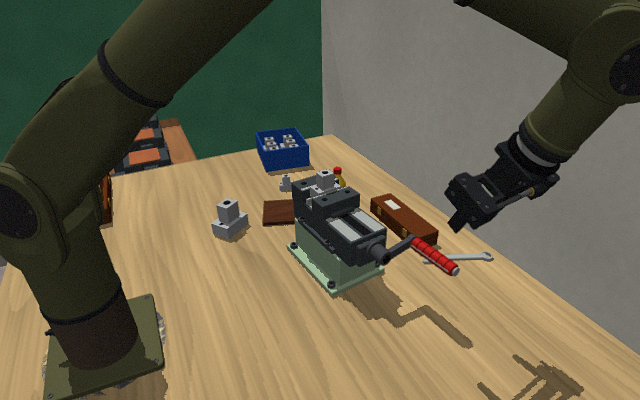

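View pics/t17.png

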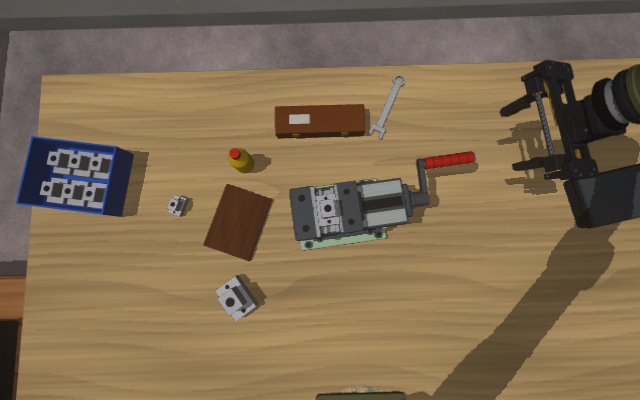

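View pics/w17.png

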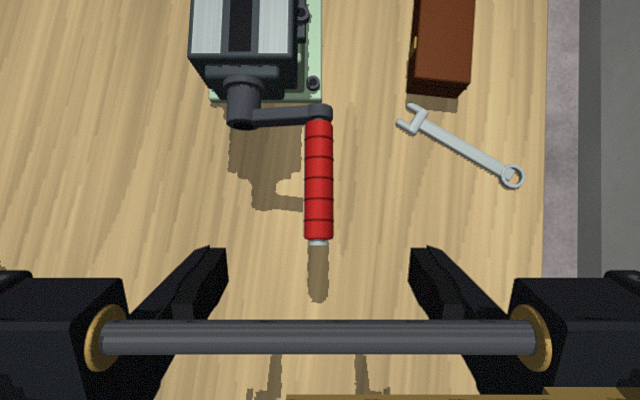

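The block sits between the jaws with its boss at (327,209) in the top view. The crank is at rest with its sleeve at (448,159). The case (320,120), bottle (240,160) and wrench (388,107) are where they started, and the gripper is clear. Handing in.

```bash
python3 -c "
from plant import r
print(r.finish_job())"
```

```text
the job is handed in; nothing more can be done
None
```

The block is nipped in the vise and the job is handed in at about 23 s of robot time; no verdict was reported.

**Placing:** I took the middle-sized block by its boss from the wooden board, set it flat on the parallels until the wrist felt about 10 N, and let go.

**Winding:** I gripped the red sleeve and held it for about 1.4 turns. The crank ran free at about 12.5 N, with readings between 10.5 and 14.5. The force began to climb about 0.3 rad before the end. I stopped at 18.9 N, about 6.3 N (half) above free. By the figures you gave, that is roughly 300 N at the jaw. I could not measure the jaw force itself.

**Last checks:**
- **Final pictures:** the block sits in the closed jaws and looks square. The crank is where I left it. The case, bottle and wrench show no visible movement.
- **Robot:** the gripper is open and clear, with about 0 N at the wrist.

**What disagreed:**
- **Camera offset:** the top camera put things about 4 mm off in y from the wrist camera, so I relied on the wrist camera.
- **Crank centre:** my first estimate was a few millimetres off, which put up to 25 N of sideways force on the sleeve. I corrected it while winding.
- **Hand backed off:** after the last push the tool moved back about 2 mm as the load relaxed. I took this to be give in the arm and grip, not the screw turning back, but I did not check it separately.

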